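Clamp a bottle on the shaker with the fold-away crank

TASK

Get the white bottle on the shaker ready for shaking: flip the folded crank handle fully upright, wind the crank clockwise until the clamp bar holds the bottle snugly against the rear bar (firm, but not forced), then fold the handle flat onto the crank again so that nothing sticks up while the platform moves. Drive the bar only with the crank, keep the bottle standing and leave the other things on the bench where they are.

Things in the scene. Friction and masses are not known exactly. Their poses are not given: they have to be found in the camera images.
- shaker: Fixed bench orbital shaker, white and grey, 250 mm wide (y), from 155 mm before to 115 mm behind its origin. Origin: centre of underside; x to its rear, y to its left, z up. Platform top 72 mm above the bench; on its left half two rubber-faced bars along y, tops 121 mm above the bench. The rear bar's face lies 72 mm behind the origin, plus or minus 9: hand-set, not measured.
- crank_axis (a point): Point on the crank's vertical axis, level with the handle's hinge pin (141 mm above the bench), on the platform's right half: 30 mm behind and 85 mm right of the shaker's origin. The steel crank arm is 14 mm wide, 118 to 126 mm above the bench, a counterweight on its short end, the outer end 26 mm wide with two lugs up to 147 mm; below it free space down to a bearing plate at 105 mm.
- crank_arm (a joint): Turn of the crank, rad, growing clockwise seen from above; each rad drives the clamp bar 10 mm to the rear (rack and pinion). Starts at 0 to 1.4; the bar meets the bottle somewhere between 5.4 and 7.4. The crank stays where it is left: it drags with 0.35 N m, about 7 N at the knob while turning; when winding pauses, the force felt fades in a fraction of a second.
- handle_hinge (a point): Middle of the pin on which the handle folds, on the outer end of the crank arm, 50 mm from the crank axis. The pin is level and square to the arm.
- fold_handle (a joint): Fold of the handle, rad: 0 = flat along the arm, pointing from its hinge to the crank axis; 1.571 = upright at its stop. It swings in the upright plane through arm and crank axis. Its stiff hinge (0.045 N m) stays where it is left; starts at 0 to 0.25. Upright, a pull of 1 N at the knob toward the crank axis folds it; outward it bears on its stop.
- handle_knob (a point): Centre of the handle's black ball knob, 24 mm in diameter, 46 mm from the hinge on the handle's centre line; the stem is 8 mm thick. The ball can be pinched from above and turns about the stem, so the crank can be wound without turning the gripper; pinched while it folds, it creeps some mm back in the jaws. Folded, the ball hangs over the hub, its underside 3 mm above the arm.
- clamp_bar: The front, driven bar, 124 mm long, with a sprung rubber face. Origin: on the platform below the middle of the face; x is the way it closes. It moves only with the crank. Once it holds the bottle, each further rad of crank adds about 35 N on it, and each 10 N on it add 2 N to the force at the knob while winding. Snug is 8 to 30 N (1.6 to 6 N more at the knob); over 40 N is forced.
- reagent_bottle: White plastic bottle with a blue screw cap, loose, 54 mm in diameter, 106 mm high, 0.1 to 0.2 kg, standing between the bars, not touching them. Origin: centre of its underside.
- timer: Small white timer, 68 x 62 x 19 mm, lying loose left of the shaker, to be left alone. Origin: centre of its underside.
- tip_box: Clear box of pipette tips, 76 x 118 x 68 mm, loose, right of the shaker, to be left alone. Origin: centre of its underside.
Things that resemble listed ones, but are neither listed nor needed, are in the scene too. Leave any pink look-alike of the reagent_bottle alone.

How it is judged:
By the outcome, as a careful person would: the job done as asked, in the order asked, and still so for the second after the job is handed in, with the robot touching nothing.
It also fails if it takes over 72 s, if anything falls off the work surface, if the arm or the gripper's body presses on something with over 40 N, if the wrist force passes 120 N, or if a joint passes its speed limit or range.

ROBOT

A 6-joint arm with a two-finger parallel gripper is mounted at the origin on a cart in front of the work surface, level with it; the furniture and walls round the work are solid. World frame = base frame: x ahead of the robot, y to its left, z up, the work surface at z = 0. Lengths are in mm, angles in rad, forces in N, time in s.
With the tool pointing down it reaches from about 350 to 775 mm from the base axis. Payload 7.3 kg.
Tool frame: the origin (TCP) lies on the centre line of the jaws, within the pads' length; the fingertips stand 22 mm ahead of it and the grasp point (between the pads) lies 3 mm ahead of it; x points along the fingers, z is the direction in which the jaws open and shut, and the axes are right-handed (so a half turn about x gives the same grasp; the last joint's range is limited). The gripper opens to 92 mm and grips with 3 to 60 N. Pads are 19 mm wide; open, the fingers measure 130 mm over their backs; the gripper's body (75 mm by 190 mm) begins 47 mm behind the grasp point.
Start: joints at [1.086, 0.342, 1.524, -0, 1.275, -0.146], TCP at [174.472, 495.179, 248.741] pointing down, gripper open.
Joint ranges: [-2.53, 2.53], [-0.77, 2.02], [0.04, 2.7], [-1, 4.14], [0.28, 2.66], [-3.11, 3.11]. Speed limits (rad/s): [2.57, 2.57, 3.14, 3.14, 3.14, 3.14].

INTERFACE

Orientations are given as [roll, pitch, yaw] about the fixed x, y, z axes, in that order (R = Rz(yaw) Ry(pitch) Rx(roll)).
In Python, from plant import readout, imaging, bot gives the robot as it stands.
- The arm moves only by the tool arm_command, never from a script. Its argument "plan" is a list of rows, each an object of numbers: "tx", "ty", "tz": the shift along the tool's x, y, z in cm; "wx", "wy", "wz": the turn, a rotation vector about the tool's x, y, z in rad; "jaw": the opening, from -1 (shut) to 1 (fully open). In form: [{"tx": .., "ty": .., "tz": .., "wx": .., "wy": .., "wz": .., "jaw": ..}, ...]. A call has 1 to 20 rows; each row shifts and turns the commanded pose from where the row before left it, along the tool's axes as they then stand; what a row does not reach is not made up. A row lasts 1/10 s, in which the tool goes at most 50 mm and 8.59 degrees, less where a joint would pass 70% of its speed; a pose out of reach is approached as far as the arm can. A call with a gripper value outside its range is refused whole. The fingers move at their own pace and stop on an object; the grip force is fixed at half the most. Time passes only in rows, so rows that do not move let the fingers close. It gives the time, the measured TCP pose, the force and the opening at its end, in the units of the state.
- readout.get_obs(): the state, without advancing time (a new reading comes with each control period).
- imaging.capture(name): name is "scene" or "top"; returns the picture (420x560x3 uint8, blue, green, red); there is no depth.
- imaging.get_calibration(name): a dict with "fx", "fy", "cx", "cy" (pixels), "dist" ([k1, k2, p1, p2, k3] as OpenCV has them; the pictures are not rectified), "position" and "rotation" of the camera in the world. Camera axes: x right, y up, looking along -z (the intrinsics and any distortion apply to the point x, -y, -z); pixel columns grow to the right and rows downward; lengths in mm; the calibration is good to about 2 mm. A picture is of the moment at which its call begins. get_calibration takes no time and is no camera call.
- bot.close_job(): hands the job in, once; it reports no verdict.
The state is a dict: "time": time; "joint_positions": joint angles; "dq": joint speeds; "tau": joint torques, N m; "tool_pos": TCP position; "tcp_rot": TCP orientation; "contact_force": force on the tool from outside, world axes, zero at the start; "moment": the same for the moment, N m; "grip_width": finger opening in mm.
Only numpy, scipy, OpenCV 4.12 (cv2) and the standard library are available. Lean on these libraries where they do the work, as an engineer would, in place of code of your own. Each camera call takes 0.05 s, during which the arm holds its last target.

## Working session

There is one attempt and no reset: what is moved stays moved. The work goes in short steps, Python scripts to look and compute and a tool call to move; the robot and the scene stay as the last step left them, time stands still between calls to the robot, and variables do not carry over. Pictures are saved under pics/ and viewed, and the job is handed in when it is done.

Besides the shell and the picture viewer there is one more tool, called by a JSON object that holds its "api" and its "payload", one argument or row to a line. arm_command: Moves the arm, as the interface text tells. Its arguments: {"type":"object","properties":{"plan":{"type":"array"}},"required":["plan"]}

```bash
ls; mkdir -p pics; python3 - <<'E'
from plant import readout, imaging, bot
import cv2
print(readout.get_obs())
for n in ("scene","top"):
    print(n,imaging.get_calibration(n)); cv2.imwrite(f"pics/{n}0.png",imaging.capture(n))
E
```

```text
pics
{'time': 0.0, 'joint_positions': array([ 1.08599133e+00,  3.42699740e-01,  1.52503765e+00,  9.03132041e-07,
        1.27540531e+00, -1.46021023e-01]), 'dq': array([-2.06389773e-04, -2.69471530e-04,  4.54574588e-04,  2.56702153e-04,
       -8.67107447e-04,  9.80564061e-05]), 'tau': array([-3.04554296e-04, -4.31236446e+01, -2.44223696e+01,  7.18862540e-02,
        5.56028215e-02, -1.12452753e-04]), 'tool_pos': array([174.28624945, 494.81769176, 248.04967081]), 'tcp_rot': array([ 2.99501448,  1.56924628, -2.05615873]), 'contact_force': array([ 0.08430078, -1.15406931, -0.17249342]), 'moment': array([-0.0301661 ,  0.03609747, -0.00211411]), 'grip_width': 91.75724952258862}
scene {'fx': 495.751139917607, 'fy': 495.751139917607, 'cx': 282.72740734787783, 'cy': 204.66964801149607, 'dist': array([-0.1238084,  0.       ,  0.       ,  0.       ,  0.       ]), 'position': array([821.94984982, 999.01140223, 748.46468589]), 'rotation': array([1.02337523, 0.01730559, 2.83689964])}
top {'fx': 424.32931770844755, 'fy': 424.32931770844755, 'cx': 284.5702262619716, 'cy': 209.0398554678082, 'dist': array([0.04171075, 0.        , 0.        , 0.        , 0.        ]), 'position': array([ 415.14608288,   -8.70723663, 1160.48385   ]), 'rotation': array([ 0.09659085,  0.01003101, -1.56732392])}
```

View pics/scene0.png

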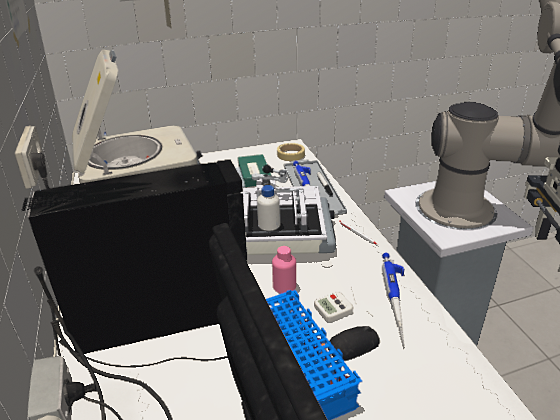

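View pics/top0.png

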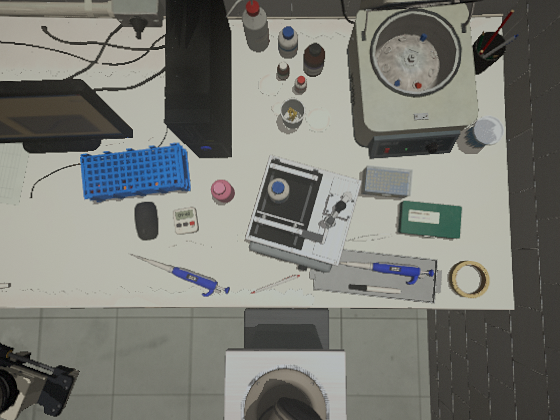

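```bash
cat > h.py <<'E'
import numpy as np, cv2
from scipy.spatial.transform import Rotation as R
from plant import readout, imaging, bot
def cam(n):
    c=imaging.get_calibration(n); K=np.array([[c['fx'],0,c['cx']],[0,c['fy'],c['cy']],[0,0,1.]])
    Rm=R.from_euler('xyz',c['rotation']).as_matrix()@np.diag([1,-1,-1.]) # cv cam->world
    return K,c['dist'],Rm,c['position']
def proj(n,P):
    K,d,Rm,p=cam(n); r=cv2.Rodrigues(Rm.T)[0]
    return cv2.projectPoints(np.atleast_2d(np.array(P,float)),r,-Rm.T@p,K,d)[0][:,0]
def back(n,uv,z):
    K,d,Rm,p=cam(n); q=cv2.undistortPoints(np.array(uv,float).reshape(-1,1,2),K,d)[:,0]
    v=np.c_[q,np.ones(len(q))]@Rm.T; z=np.broadcast_to(z,len(q))
    return p+v*((z-p[2])/v[:,2])[:,None]
def crop(n,u0,v0,w,h,s,name,img=None):
    im=imaging.capture(n) if img is None else img
    c=cv2.resize(im[v0:v0+h,u0:u0+w],None,fx=s,fy=s,interpolation=cv2.INTER_CUBIC)
    cv2.imwrite('pics/'+name,c)
E
python3 - <<'E'
from h import *
print(proj('top',[[0,0,0],[400,0,0],[400,100,0]]),proj('scene',[[0,0,0],[400,0,0],[400,100,0]]))
crop('top',235,145,140,130,5.5,'t1.png',cv2.imread('pics/top0.png'))
crop('scene',220,145,140,120,5.5,'s1.png',cv2.imread('pics/scene0.png'))
E
```

```text
[[285.14339325 410.7076189 ]
 [285.63054876 255.76358653]
 [248.85396492 255.64391645]] [[454.93876753 207.25730341]
 [326.45653391 233.21933414]
 [341.35463654 254.86289838]]
```

View pics/t1.png

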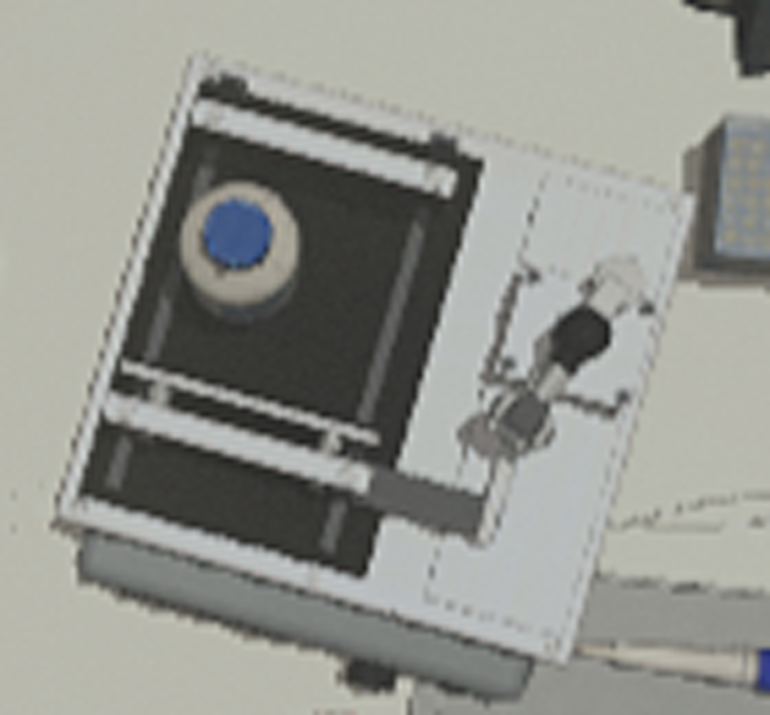

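View pics/s1.png

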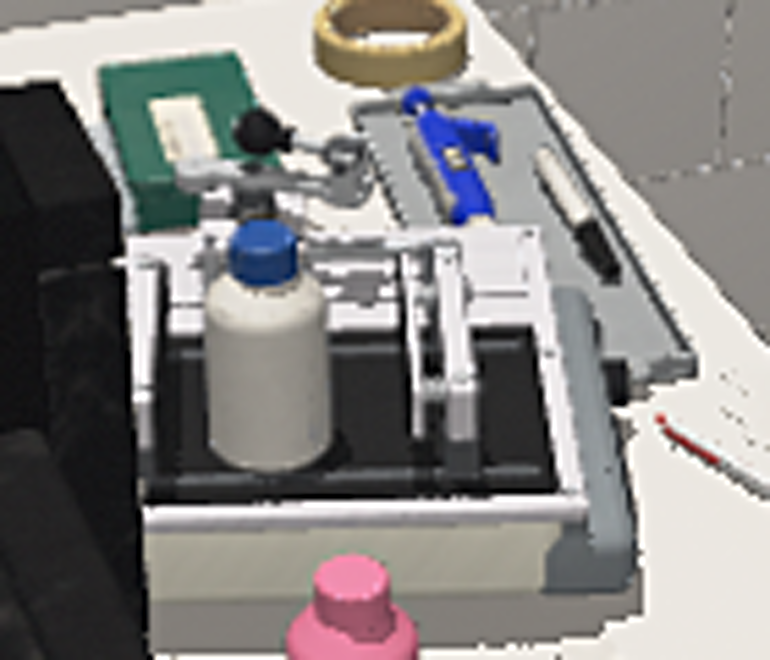

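```bash
python3 - <<'E'
from h import *
f=lambda L:np.array(L)/5.5+np.array([235,145])-0.4
C=back('top',f([[195,55],[693,195],[565,660],[60,525]]),72)
print(C.round(1)); 
for i in range(4): print(np.linalg.norm(C[i]-C[(i+1)%4]))
d=(C[0]-C[1])+(C[3]-C[2]); yaw=np.arctan2(-d[0],d[1]); print('yaw',yaw)
ex=np.array([np.cos(yaw),np.sin(yaw)]);ey=np.array([-ex[1],ex[0]])
# origin: rear mid minus 115 ex
o=(C[0]+C[1])[:2]/2-115*ex; print('origin',o)
ax=o+30*ex-85*ey; print('axis',ax)
print('proj axis',(proj('top',[[*ax,141]])+0.4-[235,145])*5.5, (proj('scene',[[*ax,141]])+.4-[220,145])*5.5)
print('knob',back('top',f([[580,335]]),[143]),back('top',f([[580,335]]),[150]))
print('hinge',back('top',f([[505,420]]),141))
for z in(141,):
  print('bars', back('top',f([[235,240]]),178))
# triangulate knob with scene
g=lambda L:np.array(L)/5.5+np.array([220,145])-0.4
def tri(a,b):
  A=[]
  for n,uv in(('top',a),('scene',b)):
    p0=back(n,[uv],0)[0];p1=back(n,[uv],200)[0];A.append((p0,(p1-p0)/np.linalg.norm(p1-p0)))
  M=sum(np.eye(3)-np.outer(u,u) for _,u in A);y=sum((np.eye(3)-np.outer(u,u))@p for p,u in A)
  x=np.linalg.solve(M,y);return x,[np.linalg.norm((np.eye(3)-np.outer(u,u))@(x-p)) for p,u in A]
print('knob tri',tri(f([[580,335]])[0],g([[260,131]])[0]))
E
```

```text
[[ 663.2   40.9   72. ]
 [ 596.4 -193.8   72. ]
 [ 379.2 -131.8   72. ]
 [ 440.6  102.3   72. ]]
244.0317997266815
225.81396960839058
242.05217044805244
230.91384501299189
yaw -0.26678116354782877
origin [518.83783339 -46.09605026]
axis [ 525.36820105 -135.99796514]
proj axis [[589.35022604 329.15539649]] [[249.84912044 143.40699797]]
knob [[ 522.570969   -131.64478645  143.        ]] [[ 521.83191629 -130.79901101  150.        ]]
hinge [[485.34833917 -98.84315656 141.        ]]
bars [[559.12628942  18.58039172 178.        ]]
knob tri (array([ 521.66778417, -130.76865224,  149.66222912]), [np.float64(0.21005499061436758), np.float64(0.21005499061428826)])
```

```bash
python3 - <<'E'
from h import *
im=cv2.imread('pics/top0.png')
c=cv2.resize(im[185:245,310:370],None,fx=10,fy=10,interpolation=cv2.INTER_LANCZOS4)
A=np.array([525.4,-136.0])
def d(p,col):
    q=(proj('top',[p])[0]+.5-[310,185])*10; cv2.circle(c,tuple(int(x) for x in q),4,col,-1)
d([*A,141],(0,0,255))
for a in np.deg2rad([125,130,135,140,145]):
    d([*(A+50*np.array([np.cos(a),np.sin(a)])),141],(0,255,0))
    d([*(A+50*np.array([np.cos(a),np.sin(a)])),122],(255,0,255))
cv2.imwrite('pics/t2.png',c)
im=cv2.imread('pics/scene0.png')
c=cv2.resize(im[155:195,240:300],None,fx=12,fy=12,interpolation=cv2.INTER_LANCZOS4)
cv2.imwrite('pics/s2.png',c)
E
```

```text
(no output)
```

View pics/t2.png

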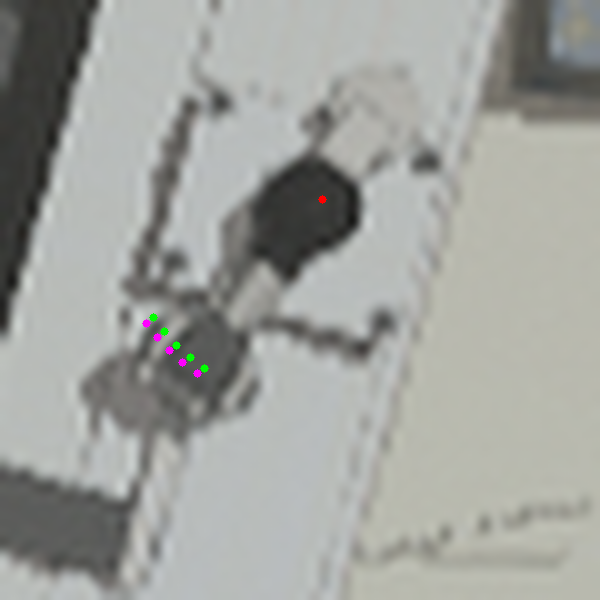

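View pics/s2.png

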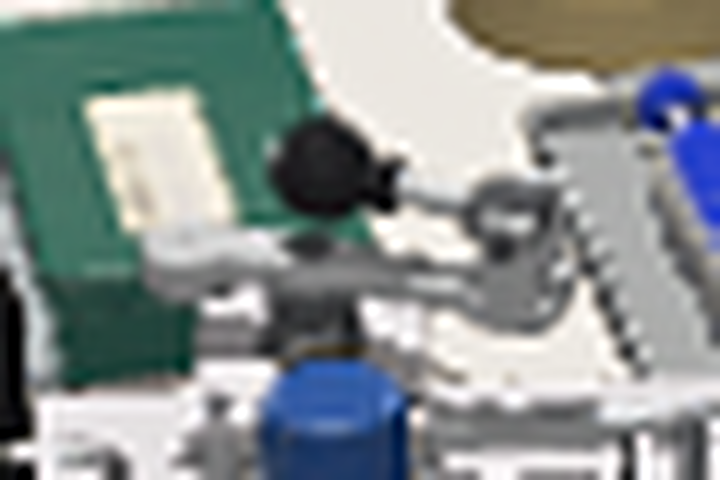

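```bash
cat >> h.py <<'E'
def tool():
    o=readout.get_obs(); return np.array(o['tool_pos']),R.from_euler('xyz',o['tcp_rot']).as_matrix(),o
def todo(target,jawdeg=None,n=None):
    p,Rm,o=tool(); print('t',round(o['time'],2),'p',p.round(1),'F',o['contact_force'].round(1),'w',round(o['grip_width'],1),'j',o['joint_positions'].round(2))
    print('tool axes (cols x,y,z):\n',Rm.round(3)); d=Rm.T@(np.array(target)-p); print('tool shift cm',(d/10).round(2))
    print('jaw angle',np.degrees(np.arctan2(Rm[1,2],Rm[0,2])))
E
python3 -c "
from h import *
todo([521.7,-130.8,230])"
```

```text
t 0.1 p [174.3 494.9 248.1] F [-0.2 -0.  -0.1] w 91.8 j [ 1.09  0.34  1.52  0.    1.28 -0.15]
tool axes (cols x,y,z):
 [[-0.001 -0.943  0.332]
 [-0.001  0.332  0.943]
 [-1.     0.    -0.001]]
tool shift cm [  1.86 -53.56 -47.46]
jaw angle 70.58847257685358
```

{"api": "arm_command", "payload": {
  "plan": [
    {"ty": -1.4, "tz": -1.2},
    {"ty": -2.7, "tz": -2.4},
    {"ty": -2.7, "tz": -2.4},
    {"ty": -2.7, "tz": -2.4},
    {"ty": -2.7, "tz": -2.4},
    {"ty": -2.7, "tz": -2.4},
    {"ty": -2.7, "tz": -2.4},
    {"ty": -2.7, "tz": -2.4},
    {"ty": -2.7, "tz": -2.4},
    {"ty": -2.7, "tz": -2.4},
    {"ty": -2.7, "tz": -2.4},
    {"ty": -2.7, "tz": -2.4},
    {"ty": -2.7, "tz": -2.4},
    {"ty": -2.7, "tz": -2.4},
    {"ty": -2.7, "tz": -2.4},
    {"ty": -2.7, "tz": -2.4},
    {"ty": -2.7, "tz": -2.4},
    {"ty": -2.7, "tz": -2.4},
    {"ty": -2.7, "tz": -2.4},
    {"ty": -2.7, "tz": -2.4}
  ]
}}

```text
invalid input at $.plan[0]: expected keys tx, ty, tz, wx, wy, wz, jaw
```

{"api": "arm_command", "payload": {
  "plan": [
    {"ty": -0.9, "tz": -0.7, "wx": 0},
    {"wx": 0.14},
    {"wx": 0.13},
    {}
  ]
}}

```text
invalid input at $.plan[0]: expected keys tx, ty, tz, wx, wy, wz, jaw
```

```bash
python3 -c "
from h import *
todo([521.7,-130.8,153])"
```

```text
t 0.1 p [174.3 494.9 248.1] F [-0.2 -0.  -0.1] w 91.8 j [ 1.09  0.34  1.52  0.    1.28 -0.15]
tool axes (cols x,y,z):
 [[-0.001 -0.943  0.332]
 [-0.001  0.332  0.943]
 [-1.     0.    -0.001]]
tool shift cm [  9.56 -53.56 -47.45]
jaw angle 70.58847257685358
```

{"api": "arm_command", "payload": {
  "plan": [
    {"tx": 0, "ty": -1.7, "tz": -1.5, "wx": 0, "wy": 0, "wz": 0, "jaw": 1},
    {"tx": 0, "ty": -3.3, "tz": -2.9, "wx": 0, "wy": 0, "wz": 0, "jaw": 1},
    {"tx": 0, "ty": -3.3, "tz": -2.9, "wx": 0, "wy": 0, "wz": 0, "jaw": 1},
    {"tx": 0, "ty": -3.3, "tz": -2.9, "wx": 0, "wy": 0, "wz": 0, "jaw": 1},
    {"tx": 0, "ty": -3.3, "tz": -2.9, "wx": 0, "wy": 0, "wz": 0, "jaw": 1},
    {"tx": 0, "ty": -3.3, "tz": -2.9, "wx": 0, "wy": 0, "wz": 0, "jaw": 1},
    {"tx": 0, "ty": -3.3, "tz": -2.9, "wx": 0, "wy": 0, "wz": 0, "jaw": 1},
    {"tx": 0, "ty": -3.3, "tz": -2.9, "wx": 0, "wy": 0, "wz": 0, "jaw": 1},
    {"tx": 0, "ty": -3.3, "tz": -2.9, "wx": 0, "wy": 0, "wz": 0, "jaw": 1},
    {"tx": 0, "ty": -3.3, "tz": -2.9, "wx": 0, "wy": 0, "wz": 0, "jaw": 1},
    {"tx": 0, "ty": -3.3, "tz": -2.9, "wx": 0, "wy": 0, "wz": 0, "jaw": 1},
    {"tx": 0, "ty": -3.3, "tz": -2.9, "wx": 0, "wy": 0, "wz": 0, "jaw": 1},
    {"tx": 0, "ty": -3.3, "tz": -2.9, "wx": 0, "wy": 0, "wz": 0, "jaw": 1},
    {"tx": 0, "ty": -3.3, "tz": -2.9, "wx": 0, "wy": 0, "wz": 0, "jaw": 1},
    {"tx": 0, "ty": -3.3, "tz": -2.9, "wx": 0, "wy": 0, "wz": 0, "jaw": 1},
    {"tx": 0, "ty": -3.3, "tz": -2.9, "wx": 0, "wy": 0, "wz": 0, "jaw": 0.2},
    {"tx": 0, "ty": -2.3, "tz": -2.0, "wx": 0, "wy": 0, "wz": 0, "jaw": 0.2},
    {"tx": 0, "ty": 0, "tz": 0, "wx": 0.14, "wy": 0, "wz": 0, "jaw": 0.2},
    {"tx": 0, "ty": 0, "tz": 0, "wx": 0.13, "wy": 0, "wz": 0, "jaw": 0.2},
    {"tx": 0, "ty": 0, "tz": 0, "wx": 0, "wy": 0, "wz": 0, "jaw": 0.2}
  ]
}}

```text
time: 2.1
tool_pos: [522.6, -126.2, 248.1]
tcp_rot: [1.707, 1.57, 2.667]
contact_force: [0.0, 0.0, 0.3]
grip_width: 57.1
```

```bash
python3 -c "
from h import *
todo([521.7,-130.8,153])
im=imaging.capture('scene');crop('scene',220,100,140,105,5.5,'s3.png',im)"
```

```text
t 2.1 p [ 522.6 -126.2  248.1] F [0.  0.  0.3] w 57.1 j [-0.38  0.37  1.49  0.    1.29 -1.34]
tool axes (cols x,y,z):
 [[-0.001 -0.819  0.573]
 [ 0.001  0.573  0.819]
 [-1.     0.001 -0.   ]]
tool shift cm [ 9.51 -0.2  -0.43]
jaw angle 55.01696238622452
```

View pics/s3.png

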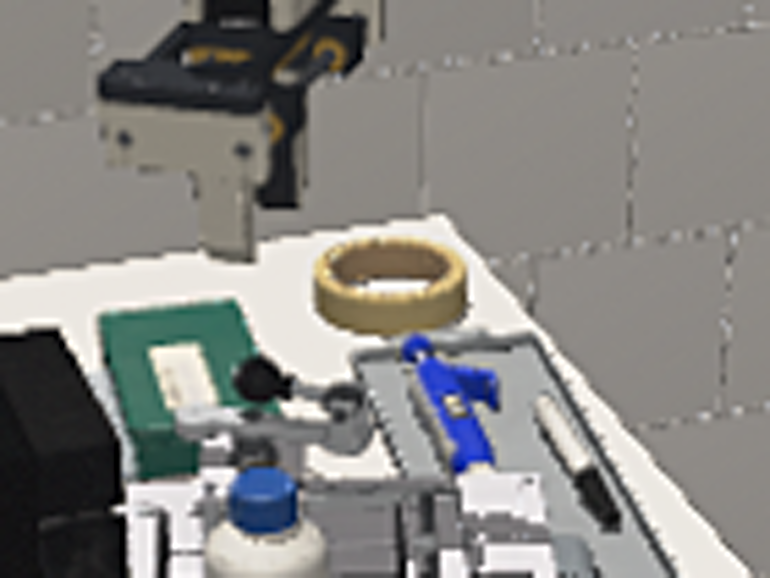

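{"api": "arm_command", "payload": {
  "plan": [
    {"tx": 2.5, "ty": -0.2, "tz": -0.4, "wx": 0, "wy": 0, "wz": 0, "jaw": 0.2},
    {"tx": 2.5, "ty": 0, "tz": 0, "wx": 0, "wy": 0, "wz": 0, "jaw": 0.2},
    {"tx": 2.5, "ty": 0, "tz": 0, "wx": 0, "wy": 0, "wz": 0, "jaw": 0.0},
    {"tx": 1.5, "ty": 0, "tz": 0, "wx": 0, "wy": 0, "wz": 0, "jaw": -0.2},
    {"tx": 0.5, "ty": 0, "tz": 0, "wx": 0, "wy": 0, "wz": 0, "jaw": -0.2},
    {"tx": 0, "ty": 0, "tz": 0, "wx": 0, "wy": 0, "wz": 0, "jaw": -0.2}
  ]
}}

```text
time: 2.75
tool_pos: [522.0, -130.0, 153.4]
tcp_rot: [1.702, 1.57, 2.666]
contact_force: [0.2, 0.6, 0.1]
grip_width: 37.1
```

```bash
python3 -c "
from h import *
todo([521.7,-130.8,153])
im=imaging.capture('scene');crop('scene',240,140,70,52,11,'s4.png',im)
im=imaging.capture('top');crop('top',310,185,60,60,9,'t4.png',im)"
```

```text
t 2.75 p [ 522.  -130.   153.4] F [0.2 0.6 0.1] w 37.1 j [-0.39  0.46  1.62  0.    1.06 -1.35]
tool axes (cols x,y,z):
 [[-0.001 -0.822  0.57 ]
 [ 0.001  0.57   0.822]
 [-1.     0.001 -0.   ]]
tool shift cm [ 0.04 -0.02 -0.08]
jaw angle 55.248274150529994
```

View pics/s4.png

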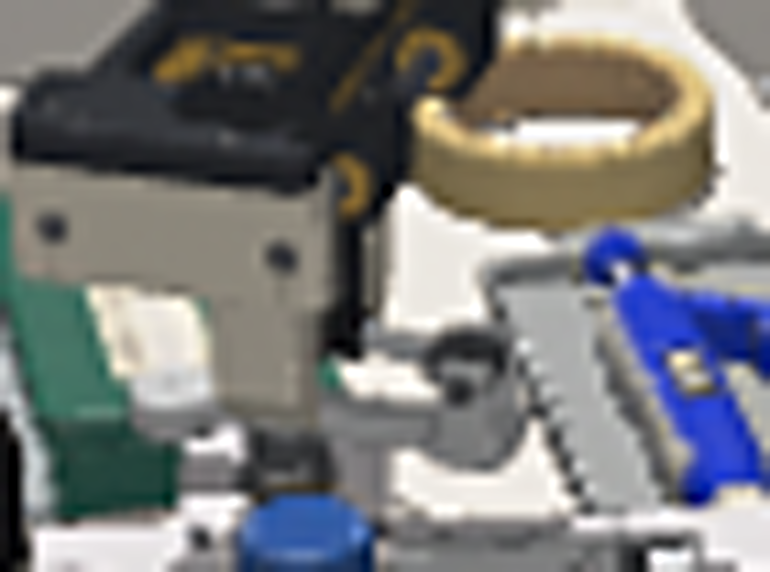

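View pics/t4.png

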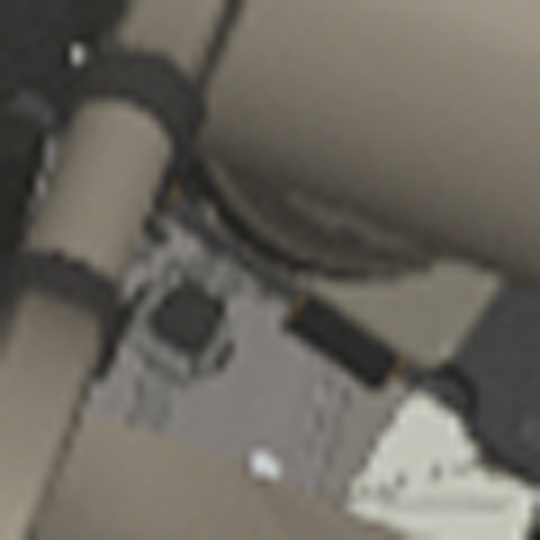

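{"api": "arm_command", "payload": {
  "plan": [
    {"tx": 0, "ty": 0, "tz": 0, "wx": 0, "wy": 0, "wz": 0, "jaw": -1},
    {"tx": 0, "ty": 0, "tz": 0, "wx": 0, "wy": 0, "wz": 0, "jaw": -1},
    {"tx": 0, "ty": 0, "tz": 0, "wx": 0, "wy": 0, "wz": 0, "jaw": -1},
    {"tx": 0, "ty": 0, "tz": 0, "wx": 0, "wy": 0, "wz": 0, "jaw": -1}
  ]
}}

```text
time: 3.25
tool_pos: [521.7, -132.4, 154.4]
tcp_rot: [-2.691, 1.567, -1.728]
contact_force: [-4.8, -9.0, 0.3]
grip_width: 22.0
```

{"api": "arm_command", "payload": {
  "plan": [
    {"tx": 0, "ty": 0, "tz": -0.25, "wx": 0, "wy": 0, "wz": 0, "jaw": -1},
    {"tx": 0, "ty": 0, "tz": 0, "wx": 0, "wy": 0, "wz": 0, "jaw": -1}
  ]
}}

```text
time: 3.45
tool_pos: [521.3, -133.0, 154.4]
tcp_rot: [-1.335, 1.569, -0.373]
contact_force: [0.9, -3.0, 0.5]
grip_width: 22.2
```

{"api": "arm_command", "payload": {
  "plan": [
    {"tx": -0.75, "ty": 0.22, "tz": 0, "wx": 0, "wy": 0, "wz": 0, "jaw": -1},
    {"tx": -0.7, "ty": 0.34, "tz": 0, "wx": 0, "wy": 0, "wz": 0, "jaw": -1},
    {"tx": -0.63, "ty": 0.46, "tz": 0, "wx": 0, "wy": 0, "wz": 0, "jaw": -1},
    {"tx": -0.55, "ty": 0.56, "tz": 0, "wx": 0, "wy": 0, "wz": 0, "jaw": -1}
  ]
}}

```text
time: 3.85
tool_pos: [508.8, -124.2, 180.9]
tcp_rot: [-1.614, 1.567, -0.651]
contact_force: [3.2, -4.4, -0.6]
grip_width: 22.2
```

```bash
python3 -c "
from h import *
todo([521.7,-130.8,153])
im=imaging.capture('scene');crop('scene',240,120,70,52,11,'s5.png',im)"
```

```text
t 3.85 p [ 508.8 -124.2  180.9] F [ 3.2 -4.4 -0.6] w 22.2 j [-0.39  0.4   1.63 -0.    1.1  -1.35]
tool axes (cols x,y,z):
 [[ 0.003 -0.821  0.572]
 [-0.002  0.572  0.821]
 [-1.    -0.004 -0.   ]]
tool shift cm [ 2.8  -1.43  0.2 ]
jaw angle 55.13633397294567
```

View pics/s5.png

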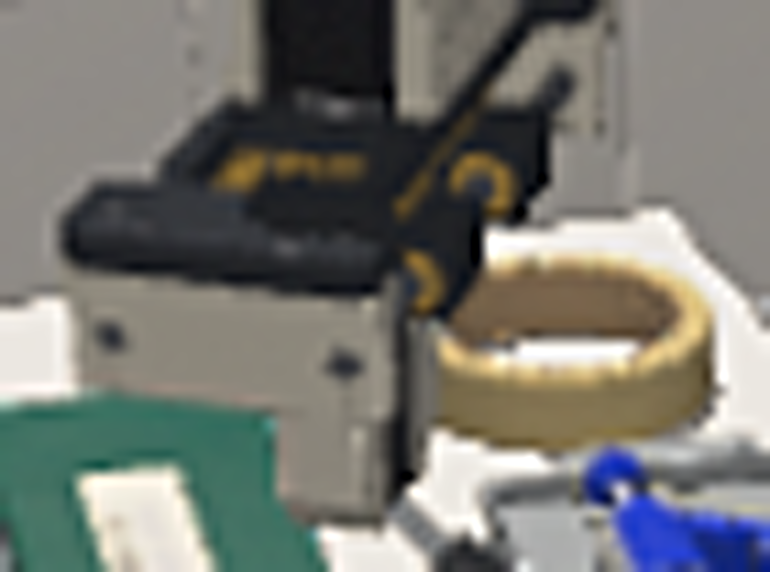

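{"api": "arm_command", "payload": {
  "plan": [
    {"tx": -0.44, "ty": 0.64, "tz": 0, "wx": 0, "wy": 0, "wz": 0, "jaw": -1},
    {"tx": -0.33, "ty": 0.71, "tz": 0, "wx": 0, "wy": 0, "wz": 0, "jaw": -1},
    {"tx": -0.21, "ty": 0.8, "tz": 0, "wx": 0, "wy": 0, "wz": 0, "jaw": -1}
  ]
}}

```text
time: 4.2
tool_pos: [490.9, -111.6, 190.6]
tcp_rot: [-1.514, 1.568, -0.552]
contact_force: [2.5, -2.2, 0.1]
grip_width: 21.0
```

{"api": "arm_command", "payload": {
  "plan": [
    {"tx": -0.07, "ty": 0.78, "tz": 0, "wx": 0, "wy": 0, "wz": 0, "jaw": -1}
  ]
}}

```text
time: 4.3
tool_pos: [484.1, -106.8, 191.2]
tcp_rot: [-1.482, 1.569, -0.519]
contact_force: [2.0, -2.6, 0.9]
grip_width: 18.5
```

```bash
python3 -c "
from h import *
todo([521.7,-130.8,153])
im=imaging.capture('scene');crop('scene',240,120,70,52,11,'s6.png',im)"
```

```text
t 4.3 p [ 484.1 -106.8  191.2] F [ 2.  -2.6  0.9] w 18.5 j [-0.37  0.34  1.69 -0.    1.1  -1.33]
tool axes (cols x,y,z):
 [[ 0.002 -0.82   0.572]
 [-0.001  0.572  0.82 ]
 [-1.    -0.002  0.   ]]
tool shift cm [ 3.83 -4.45  0.18]
jaw angle 55.12786717652396
```

View pics/s6.png

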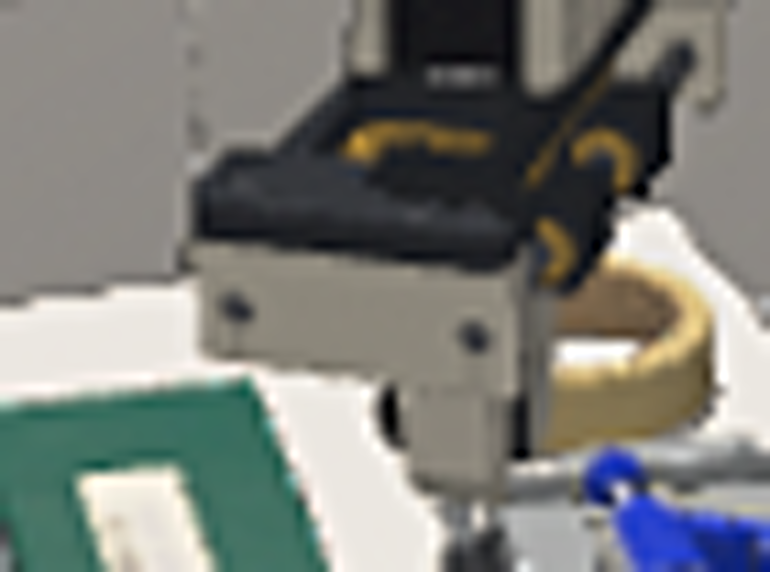

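{"api": "arm_command", "payload": {
  "plan": [
    {"tx": 0, "ty": 0, "tz": 0, "wx": 0, "wy": 0, "wz": 0, "jaw": 0.0},
    {"tx": 0, "ty": 0, "tz": 0, "wx": 0, "wy": 0, "wz": 0, "jaw": 0.0},
    {"tx": 0, "ty": 0, "tz": 0, "wx": 0, "wy": 0, "wz": 0, "jaw": 0.0},
    {"tx": -3, "ty": 0, "tz": 0, "wx": 0, "wy": 0, "wz": 0, "jaw": 0.0},
    {"tx": -2, "ty": 0, "tz": 0, "wx": 0, "wy": 0, "wz": 0, "jaw": 0.0}
  ]
}}

```text
time: 4.85
tool_pos: [483.9, -106.4, 241.1]
tcp_rot: [1.375, 1.57, 2.337]
contact_force: [1.0, -1.2, -0.1]
grip_width: 45.4
```

```bash
python3 -c "
from h import *
todo([521.7,-130.8,153])
im=imaging.capture('scene');crop('scene',240,120,70,70,8,'s7.png',im)"
```

```text
t 4.85 p [ 483.9 -106.4  241.1] F [ 1.  -1.2 -0.1] w 45.4 j [-0.37  0.3   1.61  0.    1.23 -1.33]
tool axes (cols x,y,z):
 [[-0.001 -0.82   0.572]
 [ 0.001  0.572  0.82 ]
 [-1.     0.001  0.   ]]
tool shift cm [ 8.81 -4.51  0.16]
jaw angle 55.1219170133719
```

View pics/s7.png

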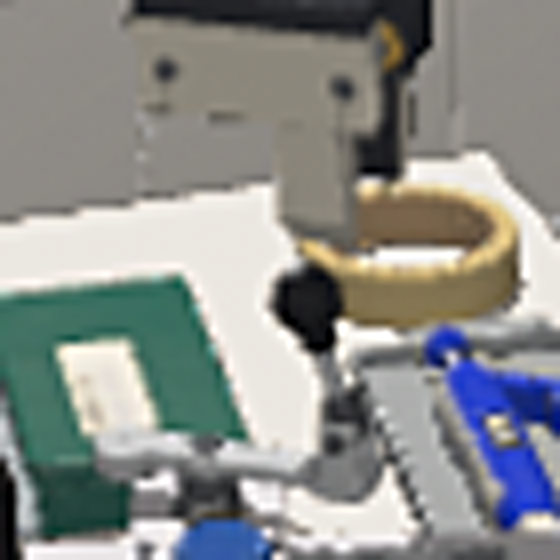

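```bash
python3 -c "
from h import *
for ph in (0.2,1.2,1.3,1.4,1.5,1.571):
  H=np.array([483.8,-106.8,141]); u=np.array([.82,-.572,0])
  print(ph,H+46*(np.cos(ph)*u+np.sin(ph)*np.array([0,0,1])),((proj('scene',[H+46*(np.cos(ph)*u+np.sin(ph)*np.array([0,0,1]))])+.4-[240,120])*8).round(0))
"
```

```text
0.2 [ 520.76811132 -132.5875118   150.13878922] [[219. 386.]]
1.2 [ 497.4681345  -116.33435724  183.87379795] [[298. 304.]]
1.3 [ 493.89005582 -113.83842918  185.32367653] [[311. 302.]]
1.4 [ 490.21116063 -111.27217546  186.33068758] [[324. 301.]]
1.5 [ 486.46820725 -108.66123725  186.88476938] [[337. 301.]]
1.571 [ 483.79231745 -106.79464095  186.99999905] [[347. 302.]]
```

{"api": "arm_command", "payload": {
  "plan": [
    {"tx": 0, "ty": -2, "tz": 0, "wx": 0, "wy": 0, "wz": 0, "jaw": -0.7},
    {"tx": 0, "ty": -2, "tz": 0, "wx": 0, "wy": 0, "wz": 0, "jaw": -0.7},
    {"tx": 2.5, "ty": -0.2, "tz": 0, "wx": 0, "wy": 0, "wz": 0, "jaw": -0.7},
    {"tx": 2.5, "ty": 0, "tz": 0, "wx": 0, "wy": 0, "wz": 0, "jaw": -0.7},
    {"tx": 0, "ty": 0.8, "tz": 0, "wx": 0, "wy": 0, "wz": 0, "jaw": -0.7},
    {"tx": 0, "ty": 0.6, "tz": 0, "wx": 0, "wy": 0, "wz": 0, "jaw": -0.7},
    {"tx": 0, "ty": 0.5, "tz": 0, "wx": 0, "wy": 0, "wz": 0, "jaw": -0.7}
  ]
}}

```text
time: 5.6
tool_pos: [502.7, -119.5, 191.6]
tcp_rot: [-1.349, 1.569, -0.387]
contact_force: [-0.8, -1.5, 0.9]
grip_width: 13.9
```

{"api": "arm_command", "payload": {
  "plan": [
    {"tx": 0, "ty": 0.2, "tz": 0, "wx": 0, "wy": 0, "wz": 0, "jaw": -0.7}
  ]
}}

```text
time: 5.7
tool_pos: [501.1, -118.4, 191.9]
tcp_rot: [-1.357, 1.568, -0.395]
contact_force: [1.6, 0.2, 0.4]
grip_width: 13.7
```

```bash
python3 -c "
from h import *
todo([521.7,-130.8,153])
im=imaging.capture('scene');crop('scene',240,120,70,70,8,'s8.png',im)"
```

```text
t 5.7 p [ 501.1 -118.4  191.9] F [1.6 0.2 0.4] w 13.7 j [-0.38  0.38  1.64 -0.    1.12 -1.34]
tool axes (cols x,y,z):
 [[ 0.002 -0.821  0.572]
 [-0.001  0.572  0.821]
 [-1.    -0.002  0.001]]
tool shift cm [ 3.9  -2.39  0.16]
jaw angle 55.14026894677721
```

View pics/s8.png

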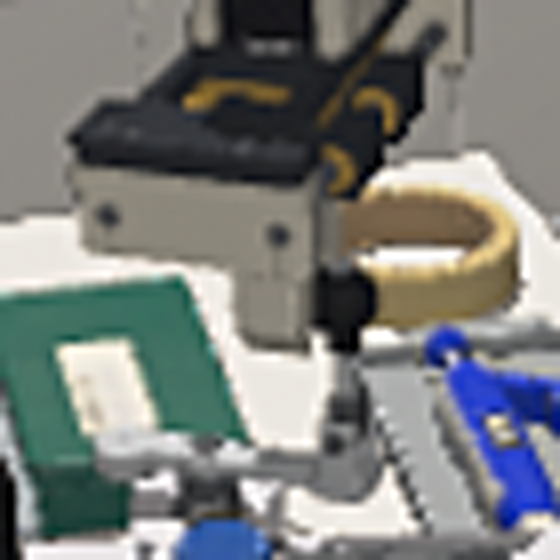

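{"api": "arm_command", "payload": {
  "plan": [
    {"tx": 0, "ty": 0.2, "tz": 0, "wx": 0, "wy": 0, "wz": 0, "jaw": -0.7}
  ]
}}

```text
time: 5.85
tool_pos: [500.1, -117.8, 191.7]
tcp_rot: [-1.359, 1.568, -0.397]
contact_force: [3.5, -3.2, 2.0]
grip_width: 13.8
```

{"api": "arm_command", "payload": {
  "plan": [
    {"tx": 0, "ty": 0.15, "tz": 0, "wx": 0, "wy": 0, "wz": 0, "jaw": -0.7}
  ]
}}

```text
time: 5.95
tool_pos: [499.6, -117.5, 191.8]
tcp_rot: [-1.413, 1.565, -0.451]
contact_force: [4.2, -4.6, 1.8]
grip_width: 13.7
```

{"api": "arm_command", "payload": {
  "plan": [
    {"tx": 0.2, "ty": -0.3, "tz": 0, "wx": 0, "wy": 0, "wz": 0, "jaw": 0},
    {"tx": 0, "ty": 0, "tz": 0, "wx": 0, "wy": 0, "wz": 0, "jaw": 0},
    {"tx": 0, "ty": 0, "tz": 0, "wx": 0, "wy": 0, "wz": 0, "jaw": 0},
    {"tx": 0, "ty": 1.0, "tz": 0, "wx": 0, "wy": 0, "wz": 0, "jaw": 0},
    {"tx": 0, "ty": 1.0, "tz": 0, "wx": 0, "wy": 0, "wz": 0, "jaw": 0},
    {"tx": 0, "ty": 0, "tz": 0, "wx": 0, "wy": 0, "wz": 0, "jaw": 0}
  ]
}}

```text
time: 6.55
tool_pos: [482.7, -105.8, 188.4]
tcp_rot: [1.665, 1.569, 2.627]
contact_force: [-0.4, 0.2, -0.2]
grip_width: 45.7
```

```bash
python3 -c "
from h import *
todo([483.9,-106.5,190])
im=imaging.capture('scene');crop('scene',240,120,70,70,8,'s9.png',im)"
```

```text
t 6.55 p [ 482.7 -105.8  188.4] F [-0.4  0.2 -0.2] w 45.7 j [-0.37  0.35  1.7   0.    1.1  -1.33]
tool axes (cols x,y,z):
 [[-0.001 -0.821  0.571]
 [ 0.001  0.571  0.821]
 [-1.     0.002 -0.   ]]
tool shift cm [-0.16 -0.14  0.01]
jaw angle 55.15299607408983
```

View pics/s9.png

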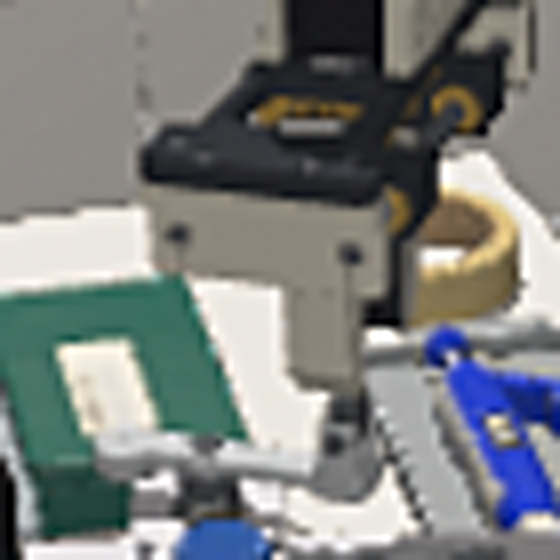

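{"api": "arm_command", "payload": {
  "plan": [
    {"tx": -0.1, "ty": -0.1, "tz": 0, "wx": 0, "wy": 0, "wz": 0, "jaw": -1},
    {"tx": 0, "ty": 0, "tz": 0, "wx": 0, "wy": 0, "wz": 0, "jaw": -1},
    {"tx": 0, "ty": 0, "tz": 0, "wx": 0, "wy": 0, "wz": 0, "jaw": -1},
    {"tx": 0, "ty": 0, "tz": 0, "wx": 0, "wy": 0, "wz": 0, "jaw": -1}
  ]
}}

```text
time: 7.0
tool_pos: [485.2, -107.6, 189.5]
tcp_rot: [-0.785, 1.571, 0.176]
contact_force: [0.6, 0.5, 0.7]
grip_width: 22.2
```

```bash
python3 -c "
from h import *
todo([483.9,-106.5,190])
im=imaging.capture('scene');crop('scene',240,120,70,70,8,'s10.png',im)"
```

```text
t 7.0 p [ 485.2 -107.6  189.5] F [0.6 0.5 0.7] w 22.2 j [-0.37  0.35  1.69  0.    1.1  -1.33]
tool axes (cols x,y,z):
 [[ 0.    -0.82   0.572]
 [ 0.     0.572  0.82 ]
 [-1.    -0.     0.   ]]
tool shift cm [-0.05  0.17  0.01]
jaw angle 55.111329489861824
```

View pics/s10.png

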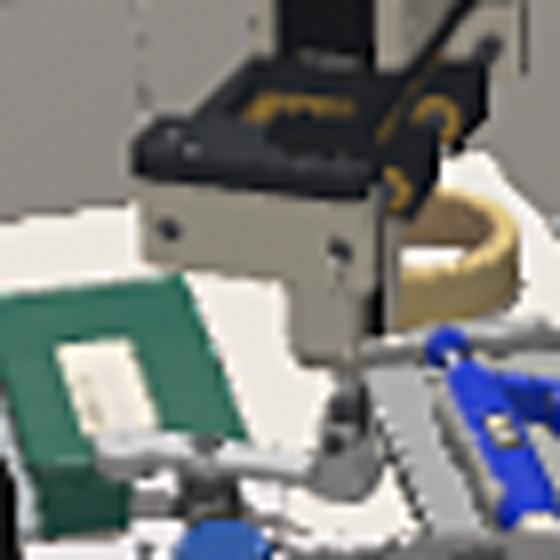

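```bash
cat > wind.py <<'E'
import numpy as np,sys,json
t0,step,n=map(float,sys.argv[1:4]); r=5.0
th=t0+step*np.arange(int(n)+1); P=np.round(r*np.c_[np.cos(th),np.sin(th)],2); d=np.diff(P,axis=0)
print(json.dumps([{"tx":0,"ty":round(a,2)+0,"tz":round(b,2)+0,"wx":0,"wy":0,"wz":0,"jaw":-1} for a,b in d]), 'end',th[-1])
E
python3 wind.py 0 0.1 6
```

```text
[{"tx": 0, "ty": -0.02, "tz": 0.5, "wx": 0, "wy": 0, "wz": 0, "jaw": -1}, {"tx": 0, "ty": -0.08, "tz": 0.49, "wx": 0, "wy": 0, "wz": 0, "jaw": -1}, {"tx": 0, "ty": -0.12, "tz": 0.49, "wx": 0, "wy": 0, "wz": 0, "jaw": -1}, {"tx": 0, "ty": -0.17, "tz": 0.47, "wx": 0, "wy": 0, "wz": 0, "jaw": -1}, {"tx": 0, "ty": -0.22, "tz": 0.45, "wx": 0, "wy": 0, "wz": 0, "jaw": -1}, {"tx": 0, "ty": -0.26, "tz": 0.42, "wx": 0, "wy": 0, "wz": 0, "jaw": -1}] end 0.6000000000000001
```

{"api": "arm_command", "payload": {
  "plan": [
    {"tx": 0, "ty": 0.1, "tz": 0.5, "wx": 0, "wy": 0, "wz": 0, "jaw": -1},
    {"tx": 0, "ty": -0.08, "tz": 0.49, "wx": 0, "wy": 0, "wz": 0, "jaw": -1},
    {"tx": 0, "ty": -0.12, "tz": 0.49, "wx": 0, "wy": 0, "wz": 0, "jaw": -1},
    {"tx": 0, "ty": -0.17, "tz": 0.47, "wx": 0, "wy": 0, "wz": 0, "jaw": -1},
    {"tx": 0, "ty": -0.22, "tz": 0.45, "wx": 0, "wy": 0, "wz": 0, "jaw": -1},
    {"tx": 0, "ty": -0.26, "tz": 0.42, "wx": 0, "wy": 0, "wz": 0, "jaw": -1}
  ]
}}

```text
time: 7.65
tool_pos: [506.6, -90.0, 189.5]
tcp_rot: [3.075, 1.567, -2.246]
contact_force: [-5.2, -8.1, 1.5]
grip_width: 22.1
```

```bash
cat >> h.py <<'E'
A0=np.array([524.8,-135.4])
def st(A=A0):
    p,Rm,o=tool(); d=p[:2]-A; r=np.hypot(*d); a=np.arctan2(d[1],d[0]); th=(np.deg2rad(145.1)-a)%(2*np.pi)
    F=o['contact_force']; u=d/r; cw=np.array([u[1],-u[0]])
    print('t %.2f p %s r %.1f theta %.3f | drag %.1f radial(out) %.1f Fz %.1f w %.1f'%(o['time'],p.round(1),r,th,-F[:2]@cw,F[:2]@u,F[2],o['grip_width']))
E
python3 -c "
from h import *
st()
im=imaging.capture('scene');crop('scene',220,120,90,75,8,'s11.png',im)"; python3 wind.py 0.6 0.15 12
```

```text
t 7.65 p [506.6 -90.  189.5] r 48.9 theta 0.580 | drag 7.8 radial(out) -5.6 Fz 1.5 w 22.1
[{"tx": 0, "ty": -0.47, "tz": 0.59, "wx": 0, "wy": 0, "wz": 0, "jaw": -1}, {"tx": 0, "ty": -0.55, "tz": 0.51, "wx": 0, "wy": 0, "wz": 0, "jaw": -1}, {"tx": 0, "ty": -0.62, "tz": 0.42, "wx": 0, "wy": 0, "wz": 0, "jaw": -1}, {"tx": 0, "ty": -0.68, "tz": 0.32, "wx": 0, "wy": 0, "wz": 0, "jaw": -1}, {"tx": 0, "ty": -0.71, "tz": 0.22, "wx": 0, "wy": 0, "wz": 0, "jaw": -1}, {"tx": 0, "ty": -0.75, "tz": 0.11, "wx": 0, "wy": 0, "wz": 0, "jaw": -1}, {"tx": 0, "ty": -0.75, "tz": -0.01, "wx": 0, "wy": 0, "wz": 0, "jaw": -1}, {"tx": 0, "ty": -0.74, "tz": -0.11, "wx": 0, "wy": 0, "wz": 0, "jaw": -1}, {"tx": 0, "ty": -0.71, "tz": -0.23, "wx": 0, "wy": 0, "wz": 0, "jaw": -1}, {"tx": 0, "ty": -0.67, "tz": -0.32, "wx": 0, "wy": 0, "wz": 0, "jaw": -1}, {"tx": 0, "ty": -0.62, "tz": -0.43, "wx": 0, "wy": 0, "wz": 0, "jaw": -1}, {"tx": 0, "ty": -0.55, "tz": -0.51, "wx": 0, "wy": 0, "wz": 0, "jaw": -1}] end 2.4
```

View pics/s11.png

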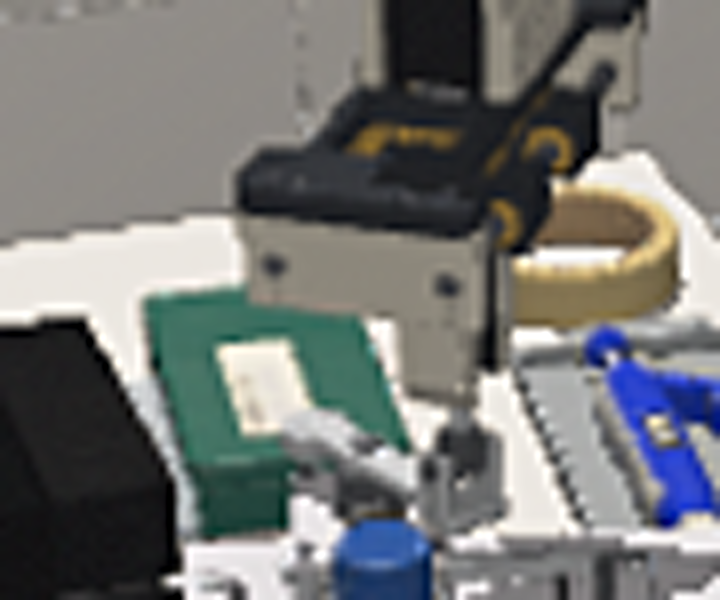

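{"api": "arm_command", "payload": {
  "plan": [
    {"tx": 0, "ty": -0.47, "tz": 0.59, "wx": 0, "wy": 0, "wz": 0, "jaw": -1},
    {"tx": 0, "ty": -0.55, "tz": 0.51, "wx": 0, "wy": 0, "wz": 0, "jaw": -1},
    {"tx": 0, "ty": -0.62, "tz": 0.42, "wx": 0, "wy": 0, "wz": 0, "jaw": -1},
    {"tx": 0, "ty": -0.68, "tz": 0.32, "wx": 0, "wy": 0, "wz": 0, "jaw": -1},
    {"tx": 0, "ty": -0.71, "tz": 0.22, "wx": 0, "wy": 0, "wz": 0, "jaw": -1},
    {"tx": 0, "ty": -0.75, "tz": 0.11, "wx": 0, "wy": 0, "wz": 0, "jaw": -1}
  ]
}}

```text
time: 8.3
tool_pos: [549.1, -92.1, 189.4]
tcp_rot: [2.008, 1.566, 2.97]
contact_force: [-8.3, 0.0, 5.2]
grip_width: 22.2
```

```bash
python3 -c "
from h import *
st()"
```

```text
t 8.30 p [549.1 -92.1 189.4] r 49.7 theta 1.473 | drag 7.2 radial(out) -4.1 Fz 5.2 w 22.2
```

{"api": "arm_command", "payload": {
  "plan": [
    {"tx": -0.05, "ty": -0.75, "tz": -0.01, "wx": 0, "wy": 0, "wz": 0, "jaw": -1},
    {"tx": 0, "ty": -0.74, "tz": -0.11, "wx": 0, "wy": 0, "wz": 0, "jaw": -1},
    {"tx": 0, "ty": -0.71, "tz": -0.23, "wx": 0, "wy": 0, "wz": 0, "jaw": -1},
    {"tx": 0, "ty": -0.67, "tz": -0.32, "wx": 0, "wy": 0, "wz": 0, "jaw": -1},
    {"tx": 0, "ty": -0.62, "tz": -0.43, "wx": 0, "wy": 0, "wz": 0, "jaw": -1},
    {"tx": 0, "ty": -0.55, "tz": -0.51, "wx": 0, "wy": 0, "wz": 0, "jaw": -1}
  ]
}}

```text
time: 8.9
tool_pos: [574.7, -126.5, 189.5]
tcp_rot: [0.821, 1.566, 1.783]
contact_force: [0.5, 7.5, 0.2]
grip_width: 22.1
```

```bash
python3 -c "
from h import *
st()"; python3 wind.py 2.4 0.15 12
```

```text
t 8.90 p [ 574.7 -126.5  189.5] r 50.7 theta 2.356 | drag 7.3 radial(out) 1.8 Fz 0.2 w 22.1
[{"tx": 0, "ty": -0.46, "tz": -0.59, "wx": 0, "wy": 0, "wz": 0, "jaw": -1}, {"tx": 0, "ty": -0.37, "tz": -0.65, "wx": 0, "wy": 0, "wz": 0, "jaw": -1}, {"tx": 0, "ty": -0.27, "tz": -0.7, "wx": 0, "wy": 0, "wz": 0, "jaw": -1}, {"tx": 0, "ty": -0.16, "tz": -0.73, "wx": 0, "wy": 0, "wz": 0, "jaw": -1}, {"tx": 0, "ty": -0.05, "tz": -0.75, "wx": 0, "wy": 0, "wz": 0, "jaw": -1}, {"tx": 0, "ty": 0.06, "tz": -0.75, "wx": 0, "wy": 0, "wz": 0, "jaw": -1}, {"tx": 0, "ty": 0.18, "tz": -0.73, "wx": 0, "wy": 0, "wz": 0, "jaw": -1}, {"tx": 0, "ty": 0.28, "tz": -0.69, "wx": 0, "wy": 0, "wz": 0, "jaw": -1}, {"tx": 0, "ty": 0.38, "tz": -0.65, "wx": 0, "wy": 0, "wz": 0, "jaw": -1}, {"tx": 0, "ty": 0.47, "tz": -0.58, "wx": 0, "wy": 0, "wz": 0, "jaw": -1}, {"tx": 0, "ty": 0.55, "tz": -0.5, "wx": 0, "wy": 0, "wz": 0, "jaw": -1}, {"tx": 0, "ty": 0.63, "tz": -0.42, "wx": 0, "wy": 0, "wz": 0, "jaw": -1}] end 4.199999999999999
```

{"api": "arm_command", "payload": {
  "plan": [
    {"tx": 0, "ty": -0.62, "tz": -0.59, "wx": 0, "wy": 0, "wz": 0, "jaw": -1},
    {"tx": 0, "ty": -0.37, "tz": -0.65, "wx": 0, "wy": 0, "wz": 0, "jaw": -1},
    {"tx": 0, "ty": -0.27, "tz": -0.7, "wx": 0, "wy": 0, "wz": 0, "jaw": -1},
    {"tx": 0, "ty": -0.16, "tz": -0.73, "wx": 0, "wy": 0, "wz": 0, "jaw": -1},
    {"tx": 0, "ty": -0.05, "tz": -0.75, "wx": 0, "wy": 0, "wz": 0, "jaw": -1},
    {"tx": 0, "ty": 0.06, "tz": -0.75, "wx": 0, "wy": 0, "wz": 0, "jaw": -1}
  ]
}}

```text
time: 9.5
tool_pos: [563.5, -169.5, 189.6]
tcp_rot: [-0.014, 1.567, 0.949]
contact_force: [5.6, 5.3, -2.9]
grip_width: 22.0
```

```bash
sed -i 's/^A0=.*/A0=np.array([525.7,-136.2])/' h.py; python3 -c "
from h import *
st()
im=imaging.capture('scene');crop('scene',220,120,90,75,8,'s12.png',im)"
```

```text
t 9.50 p [ 563.5 -169.5  189.6] r 50.3 theta 3.255 | drag 7.6 radial(out) 0.7 Fz -2.9 w 22.0
```

View pics/s12.png

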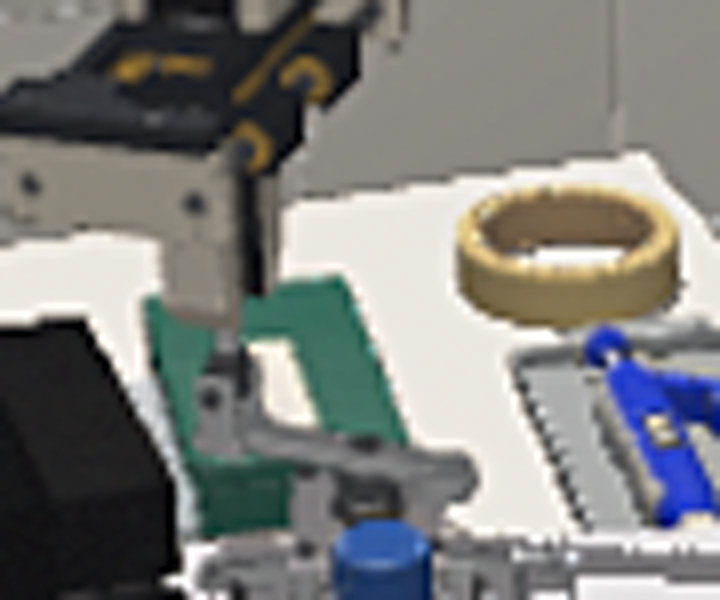

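{"api": "arm_command", "payload": {
  "plan": [
    {"tx": 0.03, "ty": 0.05, "tz": -0.75, "wx": 0, "wy": 0, "wz": 0, "jaw": -1},
    {"tx": 0, "ty": 0.25, "tz": -0.7, "wx": 0, "wy": 0, "wz": 0, "jaw": -1},
    {"tx": 0, "ty": 0.38, "tz": -0.65, "wx": 0, "wy": 0, "wz": 0, "jaw": -1},
    {"tx": 0, "ty": 0.47, "tz": -0.58, "wx": 0, "wy": 0, "wz": 0, "jaw": -1}
  ]
}}

```text
time: 9.95
tool_pos: [539.0, -185.1, 189.6]
tcp_rot: [-0.405, 1.567, 0.557]
contact_force: [7.0, 4.4, -2.6]
grip_width: 22.2
```

```bash
python3 -c "
from h import *
st()
im=imaging.capture('scene');crop('scene',220,145,120,90,6.5,'s13.png',im);crop('top',235,145,140,130,4.5,'t13.png')"; python3 wind.py 3.9 0.1 12
```

```text
t 9.95 p [ 539.  -185.1  189.6] r 50.7 theta 3.838 | drag 7.9 radial(out) -2.5 Fz -2.6 w 22.2
[{"tx": 0, "ty": 0.36, "tz": -0.34, "wx": 0, "wy": 0, "wz": 0, "jaw": -1}, {"tx": 0, "ty": 0.4, "tz": -0.31, "wx": 0, "wy": 0, "wz": 0, "jaw": -1}, {"tx": 0, "ty": 0.42, "tz": -0.27, "wx": 0, "wy": 0, "wz": 0, "jaw": -1}, {"tx": 0, "ty": 0.45, "tz": -0.22, "wx": 0, "wy": 0, "wz": 0, "jaw": -1}, {"tx": 0, "ty": 0.46, "tz": -0.18, "wx": 0, "wy": 0, "wz": 0, "jaw": -1}, {"tx": 0, "ty": 0.49, "tz": -0.13, "wx": 0, "wy": 0, "wz": 0, "jaw": -1}, {"tx": 0, "ty": 0.49, "tz": -0.08, "wx": 0, "wy": 0, "wz": 0, "jaw": -1}, {"tx": 0, "ty": 0.5, "tz": -0.03, "wx": 0, "wy": 0, "wz": 0, "jaw": -1}, {"tx": 0, "ty": 0.5, "tz": 0.02, "wx": 0, "wy": 0, "wz": 0, "jaw": -1}, {"tx": 0, "ty": 0.49, "tz": 0.07, "wx": 0, "wy": 0, "wz": 0, "jaw": -1}, {"tx": 0, "ty": 0.49, "tz": 0.12, "wx": 0, "wy": 0, "wz": 0, "jaw": -1}, {"tx": 0, "ty": 0.47, "tz": 0.16, "wx": 0, "wy": 0, "wz": 0, "jaw": -1}] end 5.1
```

View pics/s13.png

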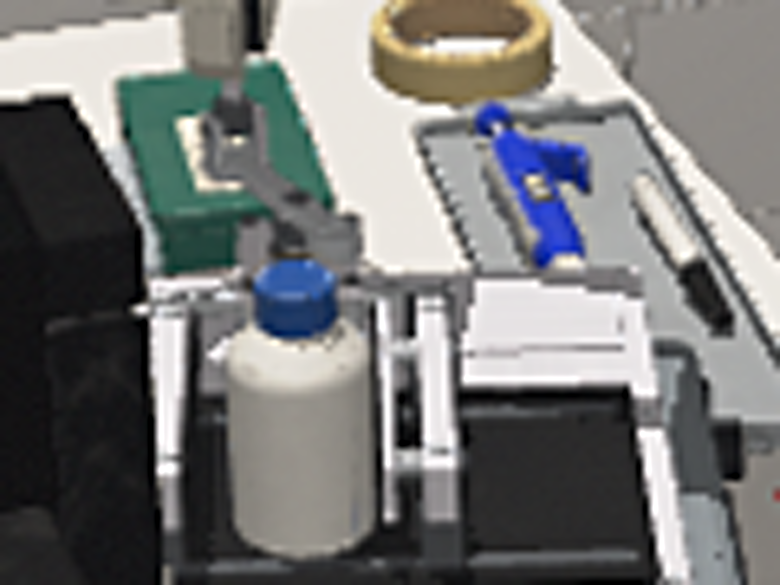

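View pics/t13.png

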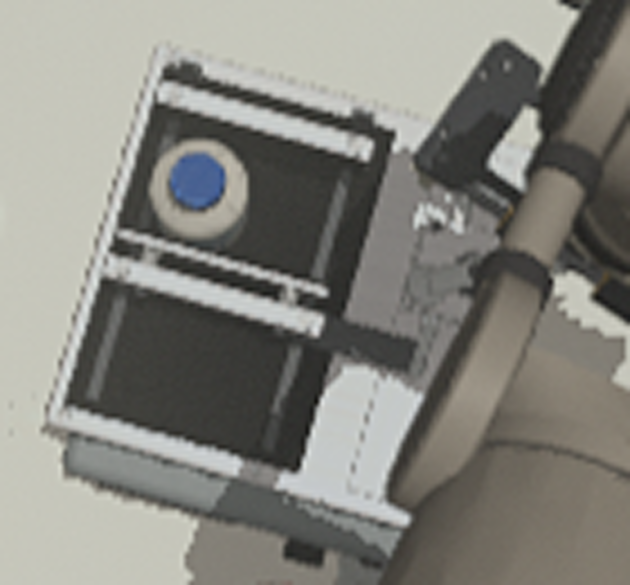

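```bash
python3 -c "
from h import *
f=lambda L:np.array(L)/4.5+np.array([235,145])-0.4
yaw=-.2668;ex=np.array([np.cos(yaw),np.sin(yaw)]);ey=np.array([-ex[1],ex[0]]);o=np.array([518.8,-46.1])
P=back('top',f([[118,230],[328,287],[160,103],[370,158]]),121)[:,:2]-o
print(np.c_[P@ex,P@ey])
P=back('scene',np.array([[303,548],[385,510],[182,530]])/6.5+[220-.4,145-.4],72)[:,:2]-o
print(np.c_[P@ex,P@ey])
"
```

```text
[[  0.70460694 111.05509955]
 [  1.0158343   -8.2313517 ]
 [ 74.86475596 107.90212776]
 [ 75.95364085 -11.79342544]]
[[30.89586333 88.94843585]
 [-0.53488809 65.16295406]
 [76.48527092 73.9854782 ]]
```

{"api": "arm_command", "payload": {
  "plan": [
    {"tx": 0.02, "ty": 0.36, "tz": -0.34, "wx": 0, "wy": 0, "wz": 0, "jaw": -1},
    {"tx": 0, "ty": 0.4, "tz": -0.31, "wx": 0, "wy": 0, "wz": 0, "jaw": -1},
    {"tx": 0, "ty": 0.42, "tz": -0.27, "wx": 0, "wy": 0, "wz": 0, "jaw": -1},
    {"tx": 0, "ty": 0.45, "tz": -0.22, "wx": 0, "wy": 0, "wz": 0, "jaw": -1},
    {"tx": 0, "ty": 0.46, "tz": -0.18, "wx": 0, "wy": 0, "wz": 0, "jaw": -1},
    {"tx": 0, "ty": 0.49, "tz": -0.13, "wx": 0, "wy": 0, "wz": 0, "jaw": -1}
  ]
}}

```text
time: 10.65
tool_pos: [509.9, -184.0, 189.6]
tcp_rot: [-1.284, 1.566, -0.322]
contact_force: [7.2, -2.6, -3.3]
grip_width: 22.1
```

```bash
python3 -c "
from h import *
st()"
```

```text
t 10.65 p [ 509.9 -184.   189.6] r 50.4 theta 4.421 | drag 7.7 radial(out) 0.3 Fz -3.3 w 22.1
```

{"api": "arm_command", "payload": {
  "plan": [
    {"tx": 0.03, "ty": 0.47, "tz": -0.16, "wx": 0, "wy": 0, "wz": 0, "jaw": -1},
    {"tx": 0, "ty": 0.5, "tz": -0.08, "wx": 0, "wy": 0, "wz": 0, "jaw": -1},
    {"tx": 0, "ty": 0.5, "tz": 0.02, "wx": 0, "wy": 0, "wz": 0, "jaw": -1},
    {"tx": 0, "ty": 0.49, "tz": 0.07, "wx": 0, "wy": 0, "wz": 0, "jaw": -1},
    {"tx": 0, "ty": 0.49, "tz": 0.12, "wx": 0, "wy": 0, "wz": 0, "jaw": -1},
    {"tx": 0, "ty": 0.47, "tz": 0.16, "wx": 0, "wy": 0, "wz": 0, "jaw": -1}
  ]
}}

```text
time: 11.25
tool_pos: [486.3, -167.2, 189.6]
tcp_rot: [-1.714, 1.566, -0.752]
contact_force: [3.6, -6.7, -3.0]
grip_width: 22.0
```

```bash
python3 -c "
from h import *
st()"; python3 wind.py 5.1 0.1 16
```

```text
t 11.25 p [ 486.3 -167.2  189.6] r 50.1 theta 5.007 | drag 7.5 radial(out) 1.3 Fz -3.0 w 22.0
[{"tx": 0, "ty": 0.45, "tz": 0.21, "wx": 0, "wy": 0, "wz": 0, "jaw": -1}, {"tx": 0, "ty": 0.43, "tz": 0.26, "wx": 0, "wy": 0, "wz": 0, "jaw": -1}, {"tx": 0, "ty": 0.4, "tz": 0.3, "wx": 0, "wy": 0, "wz": 0, "jaw": -1}, {"tx": 0, "ty": 0.37, "tz": 0.33, "wx": 0, "wy": 0, "wz": 0, "jaw": -1}, {"tx": 0, "ty": 0.34, "tz": 0.37, "wx": 0, "wy": 0, "wz": 0, "jaw": -1}, {"tx": 0, "ty": 0.29, "tz": 0.41, "wx": 0, "wy": 0, "wz": 0, "jaw": -1}, {"tx": 0, "ty": 0.26, "tz": 0.43, "wx": 0, "wy": 0, "wz": 0, "jaw": -1}, {"tx": 0, "ty": 0.21, "tz": 0.45, "wx": 0, "wy": 0, "wz": 0, "jaw": -1}, {"tx": 0, "ty": 0.16, "tz": 0.47, "wx": 0, "wy": 0, "wz": 0, "jaw": -1}, {"tx": 0, "ty": 0.12, "tz": 0.49, "wx": 0, "wy": 0, "wz": 0, "jaw": -1}, {"tx": 0, "ty": 0.06, "tz": 0.49, "wx": 0, "wy": 0, "wz": 0, "jaw": -1}, {"tx": 0, "ty": 0.02, "tz": 0.5, "wx": 0, "wy": 0, "wz": 0, "jaw": -1}, {"tx": 0, "ty": -0.03, "tz": 0.5, "wx": 0, "wy": 0, "wz": 0, "jaw": -1}, {"tx": 0, "ty": -0.09, "tz": 0.5, "wx": 0, "wy": 0, "wz": 0, "jaw": -1}, {"tx": 0, "ty": -0.13, "tz": 0.48, "wx": 0, "wy": 0, "wz": 0, "jaw": -1}, {"tx": 0, "ty": -0.18, "tz": 0.46, "wx": 0, "wy": 0, "wz": 0, "jaw": -1}] end 6.699999999999999
```

{"api": "arm_command", "payload": {
  "plan": [
    {"tx": 0, "ty": 0.5, "tz": 0.1, "wx": 0, "wy": 0, "wz": 0, "jaw": -1},
    {"tx": 0, "ty": 0.47, "tz": 0.2, "wx": 0, "wy": 0, "wz": 0, "jaw": -1},
    {"tx": 0, "ty": 0.42, "tz": 0.28, "wx": 0, "wy": 0, "wz": 0, "jaw": -1},
    {"tx": 0, "ty": 0.4, "tz": 0.33, "wx": 0, "wy": 0, "wz": 0, "jaw": -1}
  ]
}}

```text
time: 11.65
tool_pos: [477.2, -149.7, 189.6]
tcp_rot: [-1.678, 1.565, -0.716]
contact_force: [5.0, -8.7, -4.1]
grip_width: 22.4
```

```bash
python3 -c "
from h import *
st()
im=imaging.capture('top');crop('top',235,145,140,130,4.5,'t14.png',im)"
```

```text
t 11.65 p [ 477.2 -149.7  189.6] r 50.3 theta 5.402 | drag 9.7 radial(out) -2.5 Fz -4.1 w 22.4
```

View pics/t14.png

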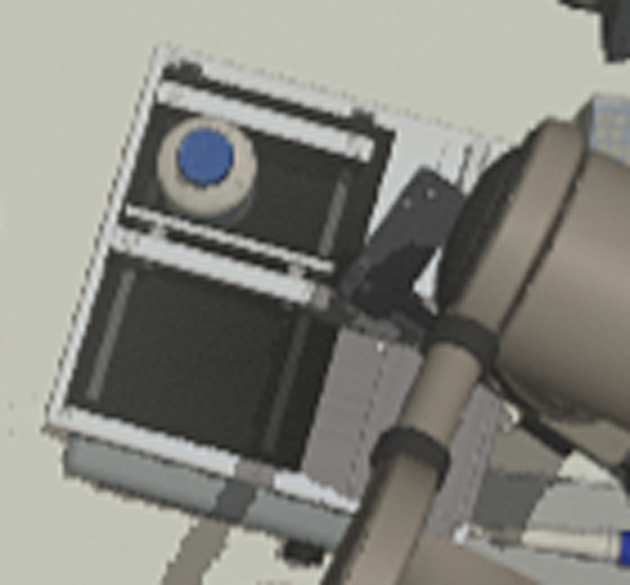

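{"api": "arm_command", "payload": {
  "plan": [
    {"tx": 0.03, "ty": 0.36, "tz": 0.36, "wx": 0, "wy": 0, "wz": 0, "jaw": -1},
    {"tx": 0, "ty": 0.33, "tz": 0.39, "wx": 0, "wy": 0, "wz": 0, "jaw": -1}
  ]
}}

```text
time: 11.9
tool_pos: [475.7, -140.3, 189.6]
tcp_rot: [-1.865, 1.564, -0.903]
contact_force: [2.7, -10.6, -1.8]
grip_width: 22.4
```

```bash
python3 -c "
from h import *
st()"
```

```text
t 11.90 p [ 475.7 -140.3  189.6] r 50.2 theta 5.592 | drag 10.8 radial(out) -1.8 Fz -1.8 w 22.4
```

```bash
python3 -c "
from h import *
st()
im=imaging.capture('top');crop('top',255,145,75,75,8,'t15.png',im)
im=imaging.capture('scene');crop('scene',220,145,100,90,7,'s15.png',im);st()"
```

```text
t 11.90 p [ 475.7 -140.3  189.6] r 50.2 theta 5.592 | drag 10.8 radial(out) -1.8 Fz -1.8 w 22.4
t 12.00 p [ 475.6 -139.8  189.6] r 50.2 theta 5.603 | drag 8.5 radial(out) -3.2 Fz -2.0 w 22.3
```

View pics/t15.png

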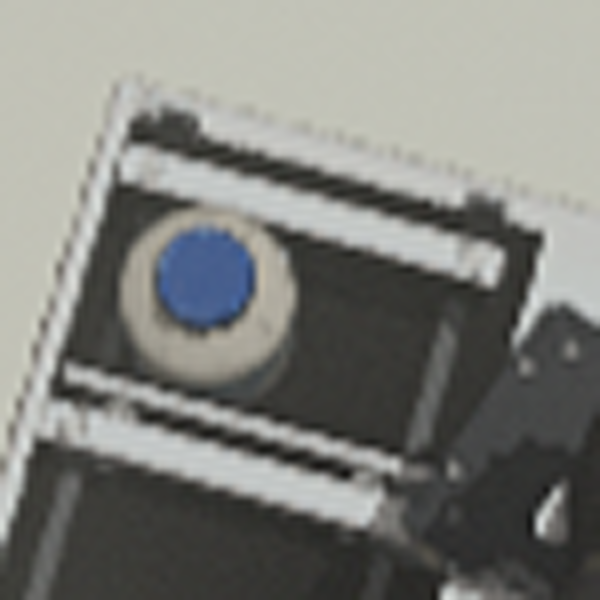

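View pics/s15.png

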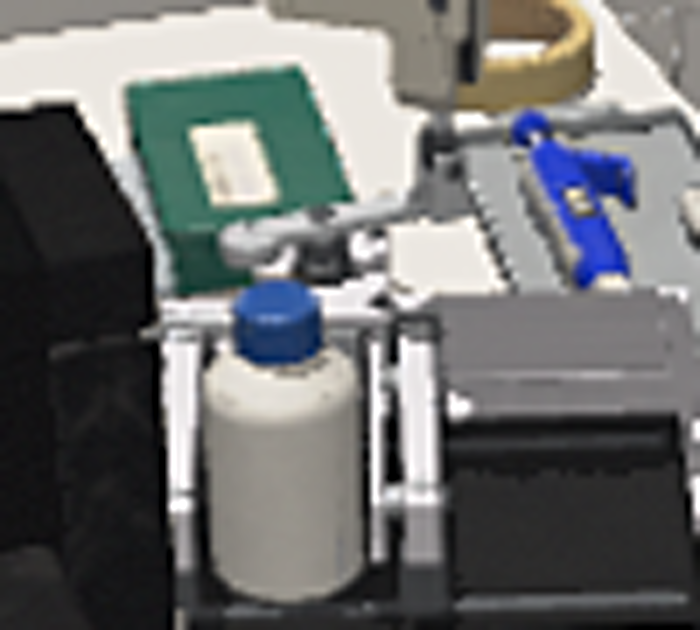

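```bash
python3 -c "
from h import *
f=lambda L:np.array(L)/8+np.array([255,145])-0.4
yaw=-.2668;ex=np.array([np.cos(yaw),np.sin(yaw)]);ey=np.array([-ex[1],ex[0]]);o=np.array([518.8,-46.1])
P=back('top',f([[70,362],[405,455],[120,183],[495,285]]),121)[:,:2]-o
print(np.c_[P@ex,P@ey])
P=back('top',f([[208,295]]),152)[:,:2]-o   # body centre
print(np.c_[P@ex,P@ey])
P=back('top',f([[206,277]]),178)[:,:2]-o
print(np.c_[P@ex,P@ey])
"
```

```text
[[ 16.42172483 108.99984326]
 [ 16.02708647   1.62032022]
 [ 74.53201947 109.24283492]
 [ 74.48481788 -11.30061638]]
[[43.21558626 71.54465132]]
[[44.24531267 71.91641883]]
```

```bash
cat > prof.py <<'E'
from h import *
def prof(img,off=(0,0),s=1,y0=10,y1=35):
    yaw=-.2668;ex=np.array([np.cos(yaw),np.sin(yaw)]);ey=np.array([-ex[1],ex[0]]);o=np.array([518.8,-46.1])
    xs=np.arange(-40,90,0.5);ys=np.arange(y0,y1,.5)
    X,Y=np.meshgrid(xs,ys,indexing='ij')
    W=np.c_[o+X.reshape(-1,1)*ex+Y.reshape(-1,1)*ey,np.full(X.size,121)]
    q=((proj('top',W)+.5-off)*s-.5).astype(np.float32)
    g=cv2.cvtColor(img,cv2.COLOR_BGR2GRAY)
    v=cv2.remap(g,q[:,0].reshape(X.shape),q[:,1].reshape(X.shape),cv2.INTER_LINEAR)
    return xs,v.mean(1)
def show(n,xs,v):
    d=np.diff(v); 
    # half crossings at 110
    th=110;c=[(round(float(xs[i]+(th-v[i])/(v[i+1]-v[i])*.5),1),'+' if v[i+1]>v[i] else '-') for i in range(len(v)-1) if (v[i]-th)*(v[i+1]-th)<0]
    print(n,c)
if __name__=='__main__':
    for y in((10,35),(85,100)):
        show('t0',*prof(cv2.imread('pics/top0.png'),y0=y[0],y1=y[1]))
        show('t13',*prof(cv2.imread('pics/t13.png'),(235,145),4.5,*y))
        show('t14',*prof(cv2.imread('pics/t14.png'),(235,145),4.5,*y))
        show('t15',*prof(cv2.imread('pics/t15.png'),(255,145),8,*y))
E
python3 prof.py
```

```text
t0 [(-36.9, '-'), (74.4, '+'), (87.1, '-')]
t13 [(-26.7, '+'), (-13.3, '-'), (-4.7, '+'), (1.4, '-'), (74.2, '+'), (87.3, '-')]
t14 [(-11.3, '+'), (2.1, '-'), (9.2, '+'), (14.9, '-'), (74.2, '+'), (87.2, '-')]
t15 [(-9.4, '+'), (3.9, '-'), (9.3, '+'), (15.1, '-'), (74.2, '+'), (87.2, '-')]
t0 [(-36.0, '-'), (9.8, '+'), (50.1, '-'), (75.2, '+'), (88.0, '-')]
t13 [(-26.1, '+'), (-6.5, '-'), (-4.3, '+'), (2.4, '-'), (14.4, '+'), (57.2, '-'), (74.9, '+'), (88.2, '-')]
t14 [(-10.5, '+'), (7.1, '-'), (9.2, '+'), (15.8, '-'), (28.6, '+'), (68.8, '-'), (75.1, '+'), (88.1, '-')]
t15 [(-8.6, '+'), (6.3, '-'), (9.7, '+'), (15.9, '-'), (28.8, '+'), (68.8, '-'), (75.1, '+'), (88.1, '-')]
```

{"api": "arm_command", "payload": {
  "plan": [
    {"tx": 0, "ty": 0.19, "tz": 0.24, "wx": 0, "wy": 0, "wz": 0, "jaw": -1},
    {"tx": 0, "ty": 0.18, "tz": 0.26, "wx": 0, "wy": 0, "wz": 0, "jaw": -1}
  ]
}}

```text
time: 12.2
tool_pos: [475.5, -134.4, 189.5]
tcp_rot: [-1.914, 1.564, -0.953]
contact_force: [3.0, -11.9, -2.0]
grip_width: 22.2
```

```bash
python3 -c "
from prof import *
st()
im=imaging.capture('top');cv2.imwrite('pics/top16.png',im);show('t16',*prof(im));show('t16',*prof(im,y0=85,y1=100));st()"
```

```text
t 12.20 p [ 475.5 -134.4  189.5] r 50.2 theta 5.709 | drag 11.7 radial(out) -3.4 Fz -2.0 w 22.2
t16 [(-8.1, '+'), (5.1, '-'), (9.4, '+'), (15.2, '-'), (74.2, '+'), (87.3, '-')]
t16 [(-7.6, '+'), (7.4, '-'), (9.4, '+'), (16.0, '-'), (28.9, '+'), (68.6, '-'), (75.0, '+'), (88.2, '-')]
t 12.25 p [ 475.5 -134.   189.5] r 50.2 theta 5.718 | drag 10.9 radial(out) -4.6 Fz -1.9 w 22.2
```

{"api": "arm_command", "payload": {
  "plan": [
    {"tx": 0, "ty": -0.1, "tz": -0.15, "wx": 0, "wy": 0, "wz": 0, "jaw": -1},
    {"tx": 0, "ty": 0, "tz": 0, "wx": 0, "wy": 0, "wz": 0, "jaw": 0},
    {"tx": 0, "ty": 0, "tz": 0, "wx": 0, "wy": 0, "wz": 0, "jaw": 0},
    {"tx": 0, "ty": 0, "tz": 0, "wx": 0, "wy": 0, "wz": 0, "jaw": 0},
    {"tx": -2, "ty": 0, "tz": 0, "wx": 0, "wy": 0, "wz": 0, "jaw": 0},
    {"tx": -3, "ty": 0, "tz": 0, "wx": 0, "wy": 0, "wz": 0, "jaw": 0},
    {"tx": 0, "ty": 0, "tz": 0, "wx": -0.14, "wy": 0, "wz": 0, "jaw": -1},
    {"tx": 0, "ty": 0, "tz": 0, "wx": -0.14, "wy": 0, "wz": 0, "jaw": -1},
    {"tx": 0, "ty": 0, "tz": 0, "wx": -0.14, "wy": 0, "wz": 0, "jaw": -1},
    {"tx": 0, "ty": 0, "tz": 0, "wx": -0.14, "wy": 0, "wz": 0, "jaw": -1},
    {"tx": 0, "ty": 0, "tz": 0, "wx": 0, "wy": 0, "wz": 0, "jaw": -1},
    {"tx": 0, "ty": 0, "tz": 0, "wx": 0, "wy": 0, "wz": 0, "jaw": -1}
  ]
}}

```text
time: 13.45
tool_pos: [473.7, -133.4, 238.8]
tcp_rot: [0.915, 1.57, 2.434]
contact_force: [0.7, -0.3, 0.5]
grip_width: 3.0
```

```bash
python3 -c "
from prof import *
todo([440,-133,187])
im=imaging.capture('top');cv2.imwrite('pics/top17.png',im);show('t17',*prof(im))
im=imaging.capture('scene');crop('scene',240,110,90,75,8,'s17.png',im)"
```

```text
t 13.45 p [ 473.7 -133.4  238.8] F [ 0.7 -0.3  0.5] w 3.0 j [-0.43  0.29  1.63  0.    1.22 -1.95]
tool axes (cols x,y,z):
 [[-0.    -0.999  0.052]
 [ 0.     0.052  0.999]
 [-1.     0.     0.   ]]
tool shift cm [ 5.18  3.37 -0.14]
jaw angle 86.9944494865602
t17 [(-8.2, '+'), (5.2, '-'), (9.4, '+'), (15.2, '-'), (74.2, '+'), (87.3, '-')]
```

View pics/s17.png

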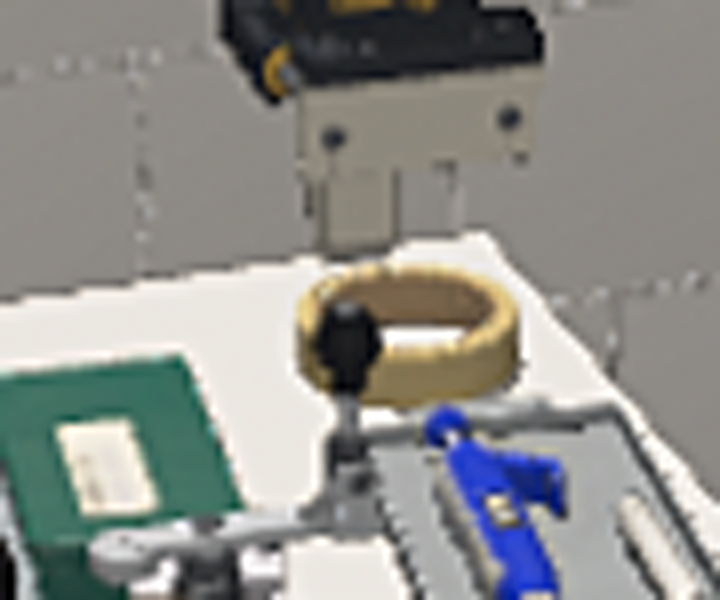

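{"api": "arm_command", "payload": {
  "plan": [
    {"tx": 0, "ty": 1.9, "tz": -0.1, "wx": 0, "wy": 0, "wz": 0, "jaw": -1},
    {"tx": 0, "ty": 1.8, "tz": 0, "wx": 0, "wy": 0, "wz": 0, "jaw": -1},
    {"tx": 2.6, "ty": 0, "tz": 0, "wx": 0, "wy": 0, "wz": 0, "jaw": -1},
    {"tx": 2.6, "ty": 0, "tz": 0, "wx": 0, "wy": 0, "wz": 0, "jaw": -1},
    {"tx": 0, "ty": -1, "tz": 0, "wx": 0, "wy": 0, "wz": 0, "jaw": -1},
    {"tx": 0, "ty": -0.8, "tz": 0, "wx": 0, "wy": 0, "wz": 0, "jaw": -1},
    {"tx": 0, "ty": -0.8, "tz": 0, "wx": 0, "wy": 0, "wz": 0, "jaw": -1},
    {"tx": 0, "ty": -0.8, "tz": 0, "wx": 0, "wy": 0, "wz": 0, "jaw": -1}
  ]
}}

```text
time: 14.35
tool_pos: [472.1, -134.6, 187.9]
tcp_rot: [-1.928, 1.569, -0.406]
contact_force: [-1.6, -0.1, -1.5]
grip_width: 0.7
```

```bash
python3 -c "
from prof import *
todo([489.7,-134,187])
im=imaging.capture('scene');crop('scene',240,110,90,75,8,'s18.png',im)"
```

```text
t 14.35 p [ 472.1 -134.6  187.9] F [-1.6 -0.1 -1.5] w 0.7 j [-0.43  0.34  1.71  0.    1.09 -1.96]
tool axes (cols x,y,z):
 [[ 0.001 -0.999  0.049]
 [-0.001  0.049  0.999]
 [-1.    -0.001 -0.001]]
tool shift cm [ 0.09 -1.75  0.15]
jaw angle 87.19855057735194
```

View pics/s18.png

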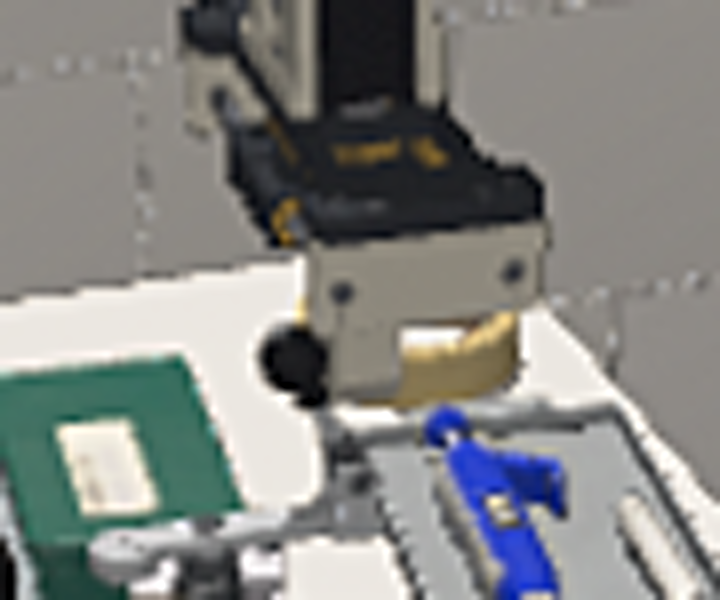

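Folding as planned, 1.6 N. I continue inward.

{"api": "arm_command", "payload": {
  "plan": [
    {"tx": 0, "ty": -0.7, "tz": 0, "wx": 0, "wy": 0, "wz": 0, "jaw": -1},
    {"tx": 0, "ty": -0.6, "tz": 0, "wx": 0, "wy": 0, "wz": 0, "jaw": -1},
    {"tx": 0, "ty": -0.5, "tz": 0, "wx": 0, "wy": 0, "wz": 0, "jaw": -1}
  ]
}}

```text
time: 14.7
tool_pos: [489.0, -135.2, 186.8]
tcp_rot: [1.184, 1.57, 2.706]
contact_force: [-4.2, 0.3, -2.7]
grip_width: 0.9
```

{"api": "arm_command", "payload": {
  "plan": [
    {"tx": 0, "ty": 0.8, "tz": 0, "wx": 0, "wy": 0, "wz": 0, "jaw": -1},
    {"tx": -2.5, "ty": 0, "tz": 0, "wx": 0, "wy": 0, "wz": 0, "jaw": -1},
    {"tx": -1.5, "ty": 0, "tz": 0, "wx": 0, "wy": 0, "wz": 0, "jaw": -1},
    {"tx": 0, "ty": 0, "tz": 0, "wx": 0, "wy": 0, "wz": 0, "jaw": -1}
  ]
}}

```text
time: 15.1
tool_pos: [481.7, -135.4, 229.1]
tcp_rot: [-1.901, 1.565, -0.379]
contact_force: [0.4, 0.3, -0.1]
grip_width: 0.5
```

```bash
python3 -c "
from prof import *
todo([518.7,-135.8,205])
im=imaging.capture('scene');crop('scene',240,110,90,75,8,'s19.png',im)"
```

```text
t 15.1 p [ 481.7 -135.4  229.1] F [ 0.4  0.3 -0.1] w 0.5 j [-0.43  0.31  1.63  0.    1.2  -1.95]
tool axes (cols x,y,z):
 [[ 0.005 -0.999  0.049]
 [-0.002  0.049  0.999]
 [-1.    -0.005 -0.002]]
tool shift cm [ 2.43 -3.69  0.15]
jaw angle 87.19832579621632
```

View pics/s19.png

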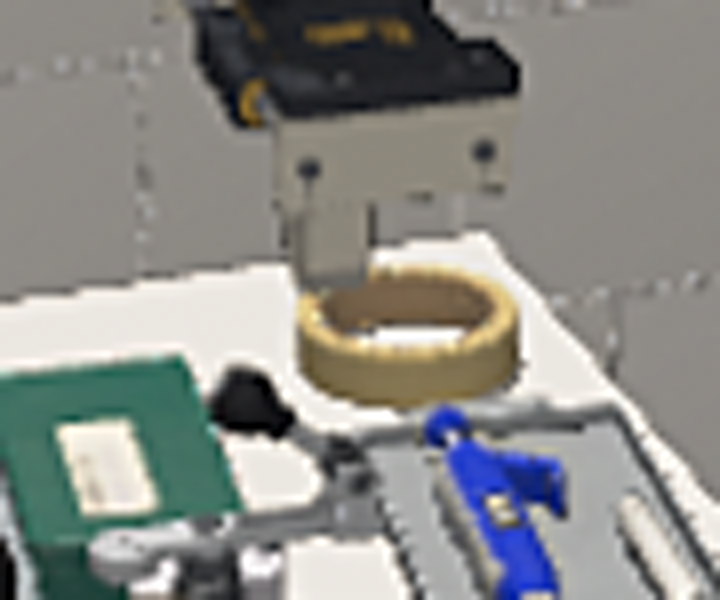

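{"api": "arm_command", "payload": {
  "plan": [
    {"tx": 0, "ty": -1.8, "tz": 0, "wx": 0, "wy": 0, "wz": 0, "jaw": -1},
    {"tx": 0, "ty": -1.8, "tz": 0, "wx": 0, "wy": 0, "wz": 0, "jaw": -1},
    {"tx": 1.5, "ty": 0, "tz": 0, "wx": 0, "wy": 0, "wz": 0, "jaw": -1},
    {"tx": 1.0, "ty": 0, "tz": 0, "wx": 0, "wy": 0, "wz": 0, "jaw": -1},
    {"tx": 0.8, "ty": 0, "tz": 0, "wx": 0, "wy": 0, "wz": 0, "jaw": -1},
    {"tx": 0.8, "ty": 0, "tz": 0, "wx": 0, "wy": 0, "wz": 0, "jaw": -1},
    {"tx": 0.7, "ty": 0, "tz": 0, "wx": 0, "wy": 0, "wz": 0, "jaw": -1}
  ]
}}

```text
time: 15.85
tool_pos: [516.2, -136.5, 177.9]
tcp_rot: [1.147, 1.57, 2.669]
contact_force: [0.3, -0.4, 1.1]
grip_width: 0.5
```

{"api": "arm_command", "payload": {
  "plan": [
    {"tx": 0.4, "ty": 0, "tz": 0, "wx": 0, "wy": 0, "wz": 0, "jaw": -1}
  ]
}}

```text
time: 15.95
tool_pos: [516.1, -136.5, 173.9]
tcp_rot: [1.204, 1.569, 2.726]
contact_force: [0.1, -0.5, 10.5]
grip_width: 0.5
```

{"api": "arm_command", "payload": {
  "plan": [
    {"tx": 0.2, "ty": 0, "tz": 0, "wx": 0, "wy": 0, "wz": 0, "jaw": -1}
  ]
}}

```text
time: 16.05
tool_pos: [516.4, -136.7, 173.3]
tcp_rot: [1.798, 1.57, -2.963]
contact_force: [-4.4, 0.5, 16.1]
grip_width: 0.7
```

Firm stop at tip height of about 152 (flat). Retreat and check.

{"api": "arm_command", "payload": {
  "plan": [
    {"tx": -1, "ty": 0, "tz": 0, "wx": 0, "wy": 0, "wz": 0, "jaw": -1},
    {"tx": -3, "ty": 0, "tz": 0, "wx": 0, "wy": 0, "wz": 0, "jaw": -1},
    {"tx": -4, "ty": 0, "tz": 0, "wx": 0, "wy": 0, "wz": 0, "jaw": -1},
    {"tx": -4, "ty": 4, "tz": 0, "wx": 0, "wy": 0, "wz": 0, "jaw": -1},
    {"tx": 0, "ty": 4, "tz": 0, "wx": 0, "wy": 0, "wz": 0, "jaw": -1},
    {"tx": 0, "ty": 4, "tz": 0, "wx": 0, "wy": 0, "wz": 0, "jaw": -1},
    {"tx": 0, "ty": 0, "tz": 0, "wx": 0, "wy": 0, "wz": 0, "jaw": -1}
  ]
}}

```text
time: 16.75
tool_pos: [397.2, -129.9, 288.2]
tcp_rot: [1.309, 1.568, 2.83]
contact_force: [0.4, 0.4, 0.7]
grip_width: 0.5
```

```bash
python3 -c "
from prof import *
todo([518.7,-135.8,205])
im=imaging.capture('top');cv2.imwrite('pics/top20.png',im);show('t20',*prof(im));show('t20',*prof(im,y0=85,y1=100))
crop('top',235,145,140,130,4.5,'t20.png',im)
im=imaging.capture('scene');crop('scene',220,140,100,80,8,'s20.png',im)
for ph in(0,.1,.2):print(((proj('scene',[[475.8+46*np.cos(ph),-134-46*np.cos(ph)*.044,141+46*np.sin(ph)]])+.4-[220,140])*8).round())"
```

```text
t 16.75 p [ 397.2 -129.9  288.2] F [0.4 0.4 0.7] w 0.5 j [-0.5   0.11  1.72 -0.    1.32 -2.02]
tool axes (cols x,y,z):
 [[-0.003 -0.999  0.05 ]
 [ 0.001  0.05   0.999]
 [-1.     0.003  0.001]]
tool shift cm [ 8.280e+00 -1.219e+01  1.000e-02]
jaw angle 87.14966769490785
t20 [(-8.2, '+'), (5.2, '-'), (9.4, '+'), (15.2, '-'), (74.2, '+'), (87.3, '-')]
t20 [(-7.5, '+'), (8.2, '-'), (9.2, '+'), (16.0, '-'), (29.1, '+'), (68.5, '-'), (75.0, '+'), (88.1, '-')]
[[374. 247.]]
[[374. 235.]]
[[375. 222.]]
```

View pics/s20.png

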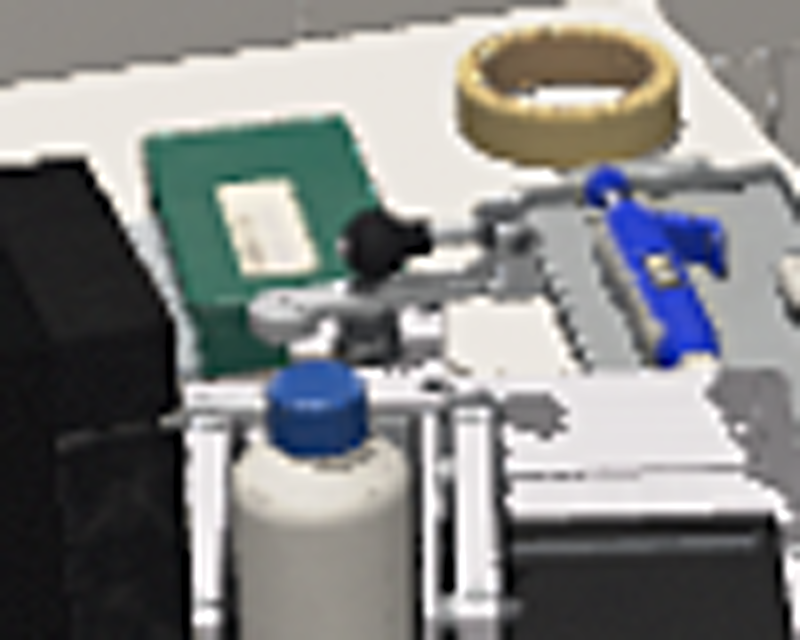

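View pics/t20.png

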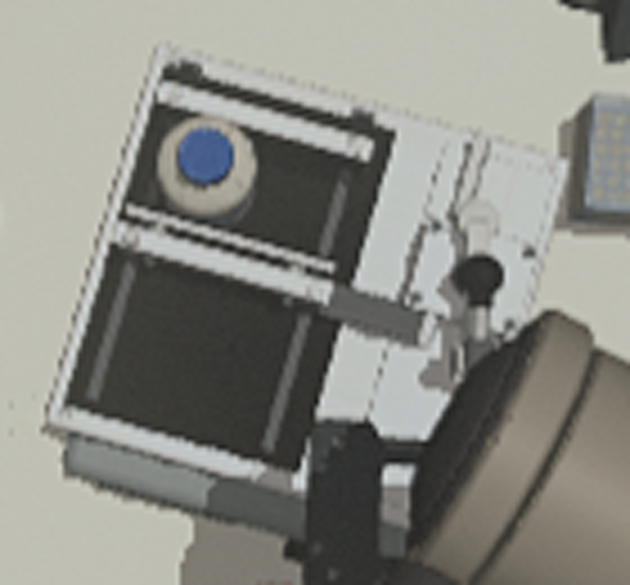

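```bash
python3 -c "
from plant import bot
print(bot.close_job())"
```

```text
the job is handed in; nothing more can be done
None
```

The bottle is clamped on the shaker and the crank handle is folded flat again. I handed the job in at about 17 s of the 72 s allowed, and the hand-in gives no verdict.

- **Handle up:** I pinched the knob and lifted the handle. The ball crept back in the jaws and left the handle leaning at about 1.27 rad. I then pushed it outward with nearly closed fingers until it met its stop, at about 6 N.
- **Winding:** I gripped the knob again and turned the crank about 5.7 rad clockwise. While winding, the force at the knob rose from about 7.5 N to 11.7 N, which suggests about 20 N on the bottle. In the top camera picture the sprung face was pressed in about 4.3 mm, which suggests about 15 N. The two estimates differ by about 5 N, but both are within the 8 to 30 N snug range.
- **Handle down:** I pushed the handle over toward the crank axis and pressed it down to a hard stop, 16 N at most.

**Last checks:**
- **Handle:** it lies level along the crank arm. The knob is within a few pixels of where it should be when flat.
- **Bar:** its position did not change after I let go of the knob, nor after the fold.
- **Bottle:** it stands upright between the bars.
- **Robot:** it is clear of everything. I saw no change to the tip box in the last picture. The timer was not in view, and the arm only passed above it on the way in.

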